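Clock the flywheels and leave their high spots at the marks

ROBOT

A 7-joint arm with a two-finger parallel gripper is mounted at the origin on a cart in front of the work surface, level with it; the furniture and walls round the work are solid. World frame = base frame: x ahead of the robot, y to its left, z up, the work surface at z = 0. Lengths are in m, angles in rad, forces in N, time in s.
With the tool pointing down it reaches from about 0.4 to 0.875 m from the base axis. Payload 19.3 kg.
Tool frame: the origin (TCP) lies between the finger pads; the fingertips stand 22 mm ahead of it and the grasp point (between the pads) lies 3 mm ahead of it (arm.tips_ahead is the z of the fingertips in the tool frame, in m); z points along the fingers, y is the line along which they close (so a half turn about z gives the same grasp; the last joint's range is limited). The gripper opens to 85 mm and grips with 20 to 120 N. Pads are 22 mm wide; open, the fingers measure 114 mm over their backs; the gripper's body (76 mm by 85 mm) begins 54 mm behind the grasp point. The pads swing forward as they close: fully open they stand 13 mm farther back than shut.
Start: joints at [1.192, 0.521, -0.036, 1.599, 0.021, 1.021, -0.113], TCP at [0.19, -0.595, 0.253] pointing down, gripper open.
Joint ranges: [-2.91, 2.91], [-0.3, 2.13], [-1.5, 1.42], [0.17, 2.43], [-1.26, 4.41], [0.16, 1.93], [-2.52, 2.52]. Speed limits (rad/s): [1.89, 1.89, 2.39, 2.39, 3.01, 3.01, 3.01].

INTERFACE

Orientations are given as a rotation vector (axis times angle).
In Python, from rig import state, cams, arm, models gives the robot as it stands.
- The arm moves only by the tool jog_arm, never from a script. Its argument "plan" is a list that holds one entry, the list of rows, each a list of 7 numbers: the shift along the tool's x, y, z in mm, then the turn, a rotation vector about the tool's x, y, z in rad, then the closure, from 0 (fully open) to 1 (shut). A call has 1 to 20 rows; each row is the pose to reach, as a shift and turn from the pose commanded when the call began, along the tool's axes at that moment; what a row does not reach only later rows make up. A row lasts 1/10 s, in which the tool goes at most 50 mm and 8.59 degrees, less where a joint would pass 70% of its speed; a pose out of reach is approached as far as the arm can. A call with a gripper value outside its range is refused whole. The fingers move at their own pace and stop on an object; "newtons" is the grip in N (left out, the last holds). Time passes only in rows, so rows that repeat a pose let the fingers close. It gives the time, the measured TCP pose, the force, the opening and the grip force at its end, in the units of the state.
- state(): the state, without advancing time (a new reading comes with each control period).
- cams.get_image(name): name is "scene" or "top" or "wrist"; returns a dict with "img" (384x512x3 uint8, red, green, blue), "depth" (384x512 float32, m along the optical axis (not along the pixel's ray), 0 where there is no reading), "intrinsics" (3x3 intrinsics, pixels), "R" (3x3) and "t" (3): a world point X has camera coordinates R X + t. Camera axes: x right, y down, z forward; pixel columns grow to the right and rows downward; lengths in m; the calibration is good to about 2 mm. A picture is of the moment at which its call begins.
- arm.hand_in(): hands the job in; it is judged then, once.
Trained networks look in the newest picture that a camera, given by its name, has taken for a name from the list of things; names that differ only in an ending like _2 or _b are one class to them, and where a whole thing is asked for, a point or a joint stands for the part that bears it (a point fixed in the world has none). Each returns a list of dicts, best first, with "confidence" (0 to 1); they miss things now and then, are a little off and sometimes report something else, mostly with a low value. They report only what shows in the picture. A call takes as long as a camera call.
- models.recognise(camera, thing): "pixel" ([column, row] in pixels, amid what is visible of it).
The state is a dict: "time_s": time; "q": joint angles; "qd": joint speeds; "tau": joint torques, N m; "eef_pos": TCP position; "ee_rot": TCP orientation; "wrist_force": force on the tool from outside, world axes, zero at the start; "torque": the same for the moment, N m; "gripper_width": opening from 0.0 (shut) to 1.0 (fully open); "grasp_force": force on a finger pad.
Only numpy, scipy, OpenCV 4.12 (cv2) and the standard library are available. Lean on these libraries where they do the work, as an engineer would, in place of code of your own. Each camera call takes 0.05 s, during which the arm holds its last target. There are 200 camera calls.

TASK

The small flywheels standing on the bench have rims cast off-centre: stand each one in its own nest on the gauge's sliding carriage, step the carriage so that one wheel after another bears on the plunger of the fixed dial indicator, and turn the wheel by its boss to find the high spot of its rim. Leave every wheel seated in its nest with the high spot pointing at that nest's red index mark, where the driller will lighten it, and finish with the carriage run fully to its left-hand end stop. Keep your hand off the indicator itself and leave the other things on the bench alone.

Things in the scene. Friction and masses are not known exactly. Their poses are not given: they have to be found in the camera images.
- wheel_green: Cast flywheel, green web, 76 mm rim, 74 mm tall, 0.5 kg. Upward: foot (flat, 42 mm, widening to 52 mm; 10 mm tall), rim (10 to 32 mm up), dark round boss (34 mm). Rim is 3.5 mm off-centre from foot and boss. Origin: centre of underside, z up the boss, x to the black keyway; where the high spot lies from it is unmarked, differs per wheel, must be gauged. Starts upright on the worktop; may be absent.
- wheel_blue: Cast flywheel, blue web, 76 mm rim, 74 mm tall, 0.5 kg. Upward: foot (flat, 42 mm, widening to 52 mm; 10 mm tall), rim (10 to 32 mm up), dark round boss (34 mm). Rim is 3.5 mm off-centre from foot and boss. Origin: centre of underside, z up the boss, x to the black keyway; where the high spot lies from it is unmarked, differs per wheel, must be gauged. Starts upright on the worktop; may be absent.
- wheel_yellow: Cast flywheel, yellow web, 76 mm rim, 74 mm tall, 0.5 kg. Upward: foot (flat, 42 mm, widening to 52 mm; 10 mm tall), rim (10 to 32 mm up), dark round boss (34 mm). Rim is 3.5 mm off-centre from foot and boss. Origin: centre of underside, z up the boss, x to the black keyway; where the high spot lies from it is unmarked, differs per wheel, must be gauged. Starts upright on the worktop; may be absent.
- wheel_green_boss (a point): Grip point on the boss of the green flywheel: on its axis, 58 mm above its underside. The boss is bare from 32 to 74 mm up. The rim's high spot is 41.5 mm from this axis, its opposite low side 34.5 mm.
- wheel_blue_boss (a point): Grip point on the boss of the blue flywheel: on its axis, 58 mm above its underside. The boss is bare from 32 to 74 mm up. The rim's high spot is 41.5 mm from this axis, its opposite low side 34.5 mm.
- wheel_yellow_boss (a point): Grip point on the boss of the yellow flywheel: on its axis, 58 mm above its underside. The boss is bare from 32 to 74 mm up. The rim's high spot is 41.5 mm from this axis, its opposite low side 34.5 mm.
- gauge_bed: Fixed grey bed of the gauge, 112 mm deep, 505 mm long, with two rails. Origin: on the worktop, below the line on which the nests run, where the plunger points. x points away from the robot (towards the indicator), y to the left along the rails, z up; turned by up to 0.08 rad.
- slide_carriage (a joint): Aluminium carriage on the rails, 310 mm long, top 36 mm above the worktop, with three nests 90 mm apart. 0 to 0.24 m, growing to the left (bed +y); 0.24 is the left-hand end stop, where all nests are clear of the plunger. Nest 1 (right) faces the plunger at 0.190, nest 2 (middle) at 0.100, nest 3 (left) at 0.010. Stays where left (friction about 4 N).
- handle_grip (a point): Grip point of the carriage's handle: upright black knob, 22 mm diameter, on the right-hand end of the carriage, from 76 to 112 mm above the worktop; the point is on its axis 96 mm up, 68 mm to the right of nest 1. It moves with the carriage.
- plunger_rod (a joint): Plunger of the fixed dial indicator. 0 is fully out, growing as it is pressed along bed +x, at most 0.015 m; light spring, 0.5 to 1.2 N. A wheel seated in the facing nest presses it 3.5 mm with its low side, 10.5 mm with its high spot (up to 1 mm less by play), a cosine between. A wheel riding in along the slide pushes it back by itself; one lowered from above within 35 mm would land on it.
- plunger_tip (a point): Extreme point of the plunger's 8 mm ball tip, 63 mm above the worktop; when fully out it is 31 mm from the line of the nest axes; moves with the plunger.
- indicator: Dial indicator, fixed to the bed, 58 mm across, white dial facing up 74 mm above the worktop, centred 94 mm behind the line of the nests; its red needle turns clockwise 0.375 rad for each mm that the plunger is pressed. Origin: as the bed's. The robot must not touch it.
- seat_1 (a point): Nest 1 (right): steel cup, flat floor 43 mm across, steep cone sides to a 56 mm mouth 10 mm above it, guiding a wheel's foot in from 5 mm off, 0.7 mm play; turns about its upright axis with slight friction, wheel and all. Point: on its axis where a seated wheel's underside lies, 37 mm above the worktop. Moves with the carriage. Any wheel fits any nest, one to a nest.
- mark_1 (a point): Red index mark of nest 1: painted line on the rear edge of the carriage, 50 mm behind the axis of nest 1 (bed +x), which faces the plunger when nest 1 does.
- seat_2 (a point): Nest 2 (middle): steel cup, flat floor 43 mm across, steep cone sides to a 56 mm mouth 10 mm above it, guiding a wheel's foot in from 5 mm off, 0.7 mm play; turns about its upright axis with slight friction, wheel and all. Point: on its axis where a seated wheel's underside lies, 37 mm above the worktop. Moves with the carriage. Any wheel fits any nest, one to a nest.
- mark_2 (a point): Red index mark of nest 2: painted line on the rear edge of the carriage, 50 mm behind the axis of nest 2 (bed +x), which faces the plunger when nest 2 does.
- seat_3 (a point): Nest 3 (left): steel cup, flat floor 43 mm across, steep cone sides to a 56 mm mouth 10 mm above it, guiding a wheel's foot in from 5 mm off, 0.7 mm play; turns about its upright axis with slight friction, wheel and all. Point: on its axis where a seated wheel's underside lies, 37 mm above the worktop. Moves with the carriage. Any wheel fits any nest, one to a nest.
- mark_3 (a point): Red index mark of nest 3: painted line on the rear edge of the carriage, 50 mm behind the axis of nest 3 (bed +x), which faces the plunger when nest 3 does.
- marker_by: White marker pen, 135 mm long, lying at the right rear, beyond the wheels. Loose; to be left alone. Origin: centre of its underside.
- clamp_by: Spring clamp with orange handles, 100 mm long, lying behind the left end of the gauge. Loose; to be left alone. Origin: centre of its underside.

How it is judged:
By the outcome, as a careful person would: the job done as asked, in the order asked, and still so for the second after the job is handed in, with the robot touching nothing.
Of wheel_green, wheel_blue, wheel_yellow only 2 to 3 are there at a start; the rules pass over those that are not, and their reading is None.
At some moment in a run one of wheel_green, wheel_blue, wheel_yellow may be knocked a few centimetres aside while the robot is not near it.
It also fails if it takes over 210 s, if anything falls off the work surface, if the arm or the gripper's body presses on something with over 40 N, if the wrist force passes 120 N, or if a joint passes its speed limit or range.

## Working session

There is one attempt and no reset: what is moved stays moved. The work goes in short steps, Python scripts to look and compute and a tool call to move; the robot and the scene stay as the last step left them, time stands still between calls to the robot, and variables do not carry over. Pictures are saved under pics/ and viewed, at most 14 in all, crops included, and the job is handed in when it is done.

Besides the shell and the picture viewer there is one more tool, called after "Emit:" as name(argument=value, ...), one argument or row to a line, values as JSON. jog_arm: Moves the arm, as the interface text tells. Its arguments: {"type":"object","properties":{"plan":{"type":"array","items":{"type":"array","items":{"type":"array","items":{"type":"number"}}}},"newtons":{"type":"number"}},"required":["plan"]}

```bash
ls; mkdir -p pics; cat > h.py <<'E'
import numpy as np, cv2
from rig import state, cams, arm, models
from scipy.spatial.transform import Rotation as Rn
np.set_printoptions(precision=4,suppress=True)
def grab(c,save=None):
    im=cams.get_image(c)
    if save: cv2.imwrite('pics/'+save,cv2.cvtColor(im['img'],cv2.COLOR_RGB2BGR))
    return im
def pt(im,px,d=None):
    c,r=px
    if d is None:
        d=im['depth'][int(round(r)),int(round(c))]
    K=im['intrinsics']; p=np.linalg.solve(K,[c,r,1.])*d
    return im['R'].T@(p-im['t'])
def ray_z(im,px,z):
    K=im['intrinsics']; d=im['R'].T@np.linalg.solve(K,[px[0],px[1],1.]); o=-im['R'].T@im['t']
    return o+d*(z-o[2])/d[2]
def proj(im,X):
    p=im['intrinsics']@(im['R']@np.asarray(X)+im['t']); return p[:2]/p[2]
E
python3 - <<'E'
from h import *
s=state(); print(s['eef_pos'],s['ee_rot'],s['time_s'])
T=grab('top','top0.png'); S=grab('scene','scene0.png')
for c,im in(('top',T),('scene',S)):
    for n in ['wheel_green','wheel_blue','wheel_yellow','handle_grip','seat_1','indicator','plunger_tip','marker_by','clamp_by','mark_1']:
        for r in models.recognise(c,n)[:3]: print(c,n,np.round(r['pixel'],1),round(r['confidence'],2),pt(im,r['pixel']))
E
```

```text
pics
[ 0.1898 -0.5952  0.2528] [-3.1032 -0.483   0.0004] 0.0
top wheel_green [325.2 179.8] 0.83 [ 0.563  -0.2372  0.0773]
top wheel_green [349.  161.8] 0.21 [ 0.6385 -0.3255  0.0118]
top wheel_blue [336.6 223. ] 0.76 [ 0.4351 -0.2697  0.0747]
top wheel_yellow [379.5 194.6] 0.56 [ 0.5243 -0.4005  0.0677]
top handle_grip [237.1 211.1] 0.61 [0.4671 0.0231 0.0416]
top seat_1 [236.4 208.9] 0.88 [0.4745 0.0256 0.0369]
top indicator [214.  174.2] 0.6 [0.5729 0.0951 0.0697]
top marker_by [349.4 161.3] 0.61 [ 0.6435 -0.3298 -0.0003]
top clamp_by [117.8 178.1] 0.72 [0.5677 0.4046 0.0034]
top mark_1 [324.2 180.5] 0.7 [ 0.5609 -0.2343  0.0766]
top mark_1 [234.3 206.1] 0.63 [0.4834 0.0324 0.0337]
scene wheel_green [304.6 178.3] 0.74 [ 0.561  -0.2409  0.0302]
scene wheel_green [251.6 225. ] 0.39 [0.4697 0.0364 0.0327]
scene wheel_blue [329.5 194.3] 0.79 [ 0.4396 -0.249   0.0425]
scene wheel_yellow [254.2 222.9] 0.63 [0.4649 0.0298 0.0422]
scene wheel_yellow [345.2 166.8] 0.57 [ 0.5286 -0.3961  0.0344]
scene handle_grip [252.  223.1] 0.68 [0.4745 0.0318 0.0344]
scene handle_grip [344.2 164.1] 0.36 [ 0.532  -0.3926  0.0457]
scene seat_1 [249.8 223.5] 0.58 [0.4767 0.0384 0.0344]
scene seat_1 [219.9 238.2] 0.39 [0.4729 0.1477 0.0355]
scene indicator [217.3 204.8] 0.75 [0.5666 0.1002 0.0754]
scene indicator [304.2 180. ] 0.25 [ 0.5534 -0.2332  0.0315]
scene marker_by [251.1 224.9] 0.46 [0.469  0.0386 0.0349]
scene marker_by [310.8 163.8] 0.41 [ 0.6284 -0.3225  0.0144]
scene clamp_by [123.8 257.9] 0.82 [0.587  0.4131 0.0042]
scene mark_1 [253.3 224.7] 0.66 [0.4627 0.0347 0.0389]
```

```bash
python3 - <<'E'
import cv2
t=cv2.imread('pics/top0.png'); cv2.imwrite('pics/t1.png',cv2.resize(t[130:270,90:410],None,fx=2.5,fy=2.5,interpolation=cv2.INTER_CUBIC))
E
```

```text
(no output)
```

View pics/t1.png

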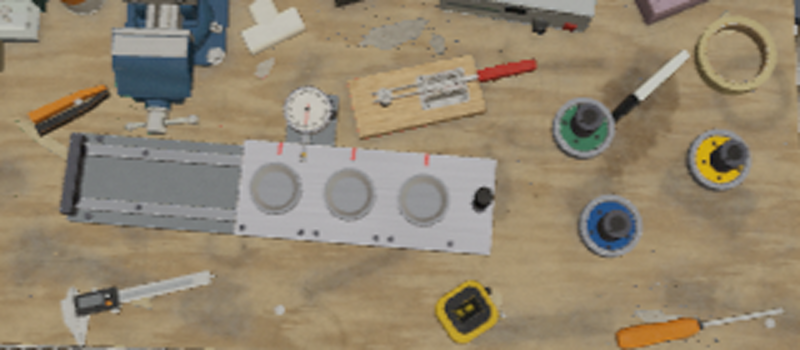

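View pics/scene0.png

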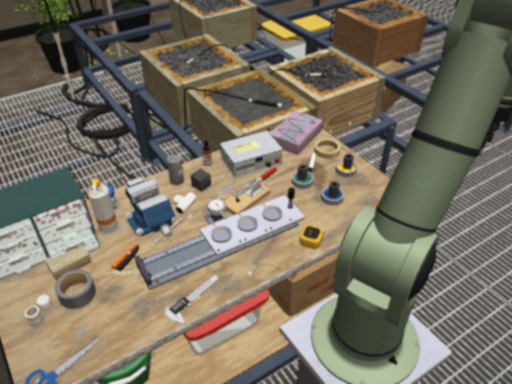

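```bash
cat >> h.py <<'E'
def go(x,y,z,yaw):
    """rows target from present pose: tool x-axis at world yaw, tool down"""
    s=state(); R0=Rn.from_rotvec(s['ee_rot']).as_matrix()
    c,n=np.cos(yaw),np.sin(yaw); R1=np.array([[c,n,0],[n,-c,0],[0,0,-1]])
    sh=R0.T@(np.array([x,y,z])-s['eef_pos'])*1000; rv=Rn.from_matrix(R0.T@R1).as_rotvec()
    print('row',np.round(sh,1),np.round(rv,3),'yaw now',round(np.arctan2(R0[1,0],R0[0,0]),3),'q7',round(s['q'][6],2),'n>=',round(max(np.linalg.norm(sh)/50,np.linalg.norm(rv)/.15),1))
E
python3 - <<'E'
from h import *
T=grab('top')
f=lambda c,r,z:ray_z(T,(90+c/2.5,130+r/2.5),z)
n3,n2,n1=f(275,188,.047),f(349,193,.047),f(423,199,.047)
print(n3,n2,n1,'handle',f(482,193,.112),'marks',f(280,149,.036),f(427,159,.036),'dial',f(307,110,.074))
v=n3-n1; print(np.linalg.norm(v),'bedyaw',np.arctan2(-v[0],v[1]))
S=state()
go(.47,-.13,.33,1.57); go(.47,-.13,.33,-1.57)
E
```

```text
[0.4813 0.1352 0.047 ] [0.4776 0.0459 0.047 ] [ 0.4727 -0.0433  0.047 ] handle [ 0.4718 -0.109   0.112 ] marks [0.5315 0.133  0.036 ] [ 0.5238 -0.0473  0.036 ] dial [0.5725 0.0983 0.074 ]
0.1787433571983506 bedyaw -0.04824574850791372
row [ 408.3 -358.3  -76.7] [-0.    -0.    -1.261] yaw now 0.309 q7 -0.11 n>= 11.0
row [ 408.3 -358.3  -76.7] [-0.     0.     1.879] yaw now 0.309 q7 -0.11 n>= 12.5
```

Emit:
jog_arm(
  plan=[
    [[408,-358,-77,0,0,-1.21,0],[408,-358,-77,0,0,-1.21,0],[408,-358,-77,0,0,-1.21,0],[408,-358,-77,0,0,-1.21,0],[408,-358,-77,0,0,-1.21,0],[408,-358,-77,0,0,-1.21,0],[408,-358,-77,0,0,-1.21,0],[408,-358,-77,0,0,-1.21,0],[408,-358,-77,0,0,-1.21,0],[408,-358,-77,0,0,-1.21,0],[408,-358,-77,0,0,-1.21,0],[408,-358,-77,0,0,-1.21,0],[408,-358,-77,0,0,-1.21,0],[408,-358,-77,0,0,-1.21,0],[408,-358,-77,0,0,-1.21,0],[408,-358,-77,0,0,-1.21,0]],
  ],
)

```text
time_s: 2.75
eef_pos: [0.4695, -0.1312, 0.3302]
ee_rot: [-2.28, -2.161, 0.0]
wrist_force: [0.0, 0.2, 0.9]
gripper_width: 1.001
grasp_force: 0.0
```

```bash
python3 - <<'E'
from h import *
s=state(); print(s['eef_pos'],s['q'],s['time_s'])
W=grab('wrist','w1.png')
print(-W['R'].T@W['t'], W['R'], W['intrinsics'][0])
R0=Rn.from_rotvec(s['ee_rot']).as_matrix(); print(R0.T@(-W['R'].T@W['t']-s['eef_pos']))
for n in ['handle_grip','seat_1','wheel_green','wheel_blue','wheel_yellow','indicator','mark_1']:
    for r in models.recognise('wrist',n)[:3]: print(n,np.round(r['pixel'],1),round(r['confidence'],2),pt(W,r['pixel']))
E
```

```text
[ 0.4695 -0.1312  0.3302] [ 0.593   0.2529 -0.5356  1.831   0.1442  1.0963 -0.0483] 2.75
[ 0.4726 -0.0624  0.4511] [[ 0.9986 -0.0532  0.001 ]
 [-0.0515 -0.9615  0.2701]
 [-0.0134 -0.2698 -0.9628]] [277.1832   0.     258.4994]
[ 0.0689 -0.0006 -0.1209]
handle_grip [259.2  74.5] 0.72 [ 0.4769 -0.0072  0.0363]
seat_1 [262.6  79.7] 0.69 [ 0.4811 -0.0153  0.0456]
wheel_green [324.4 225.1] 0.65 [ 0.5641 -0.2266  0.06  ]
wheel_blue [251.5 244.9] 0.91 [ 0.452  -0.2532  0.0605]
wheel_yellow [305.3 305.1] 0.72 [ 0.5395 -0.3933  0.0262]
indicator [256.5  74.3] 0.27 [ 0.4732 -0.0068  0.0368]
mark_1 [257.8  78.4] 0.64 [ 0.4746 -0.0136  0.0485]
```

View pics/w1.png

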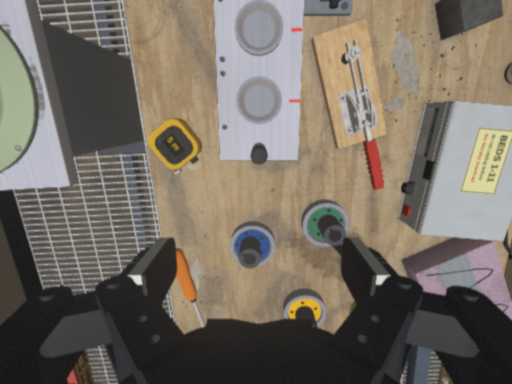

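```bash
cat >> h.py <<'E'
def cloud(im):
    v,u=np.mgrid[0:384,0:512]; d=im['depth']; K=im['intrinsics']
    P=np.stack([(u-K[0,2])/K[0,0]*d,(v-K[1,2])/K[1,1]*d,d],-1)
    P=(P-im['t'])@im['R']; P[d==0]=np.nan; return P
def top_centre(im,guess,z0,z1,r):
    P=cloud(im); m=(P[...,2]>z0)&(P[...,2]<z1)&(np.hypot(P[...,0]-guess[0],P[...,1]-guess[1])<r)
    n,lab,st,_=cv2.connectedComponentsWithStats(m.astype(np.uint8))
    if n<2: return None
    k=1+np.argmax(st[1:,4]); mm=lab==k; q=P[mm]
    (c,rad)=cv2.minEnclosingCircle(q[:,:2].astype(np.float32))
    return np.array([*c,np.median(q[:,2])]),rad,mm.sum(),np.median(q[:,:2],axis=0)
E
python3 - <<'E'
from h import *
W=grab('wrist')
print('handle',top_centre(W,(.47,-.11),.105,.118,.04))
for n,g in (('green',(.563,-.237)),('blue',(.437,-.27)),('yellow',(.525,-.4))): print(n,top_centre(W,g,.068,.08,.05))
for p in ((259,27),(259,100),): print('nest',ray_z(W,p,.042))
for p in ((295,29),(295,100)): print('mark',ray_z(W,p,.036))
print('handle ray',ray_z(W,(259,152),.112))
im=W['img'].astype(int); m=(im[...,0]>200)&(im[...,1]<110)&(im[...,2]<110)
ys,xs=np.nonzero(m[:130,270:310]); 
for a in (ys<60,ys>=60): print('red',xs[a].mean()+270,ys[a].mean(),ray_z(W,(xs[a].mean()+270,ys[a].mean()),.036))
go(.4695,-.111,.16,1.52)
E
```

```text
handle (array([ 0.4707, -0.1091,  0.1118]), 0.010646398179233074, np.int64(243), array([ 0.4707, -0.1084]))
green (array([ 0.5754, -0.237 ,  0.0743]), 0.017310168594121933, np.int64(400), array([ 0.5752, -0.2353]))
blue (array([ 0.4475, -0.2684,  0.0741]), 0.017017384991049767, np.int64(370), array([ 0.4478, -0.2667]))
yellow (array([ 0.5471, -0.3972,  0.0713]), 0.005519044119864702, np.int64(12), array([ 0.5461, -0.3958]))
nest [0.4797 0.0506 0.042 ]
nest [ 0.4751 -0.0402  0.042 ]
mark [0.5277 0.0474 0.036 ]
mark [ 0.5262 -0.0425  0.036 ]
handle ray [ 0.4716 -0.1039  0.112 ]
red 296.5 30.5 [0.5296 0.0455 0.036 ]
red 294.5 101.0 [ 0.5255 -0.0438  0.036 ]
row [ 19.3  -1.3 170.3] [-0.    -0.    -0.001] yaw now 1.519 q7 -0.05 n>= 3.4
```

Emit:
jog_arm(
  plan=[
    [[22,0,100,0,0,0,0],[22,0,170,0,0,0,0],[22,0,200,0,0,0,0],[22,0,231,0,0,0,0],[22,0,231,0,0,0,0],[22,0,231,0,0,0,0.5],[22,0,231,0,0,0,0.9],[22,0,231,0,0,0,0.9],[22,0,231,0,0,0,0.9],[22,0,231,0,0,0,0.9],[22,0,231,0,0,0,0.9]],
  ],
  newtons=40,
)

```text
time_s: 4.3
eef_pos: [0.4711, -0.1089, 0.1008]
ee_rot: [2.278, 2.161, 0.0]
wrist_force: [-7.4, 0.4, 17.0]
gripper_width: 0.249
grasp_force: 38.6
```

Emit:
jog_arm(
  plan=[
    [[5,0,-1,0,0,0,0.9],[15,0,-1,0,0,0,0.9],[30,0,-1,0,0,0,0.9],[47,0,-1,0,0,0,0.9],[64,0,-1,0,0,0,0.9],[81,0,-1,0,0,0,0.9],[98,0,-1,0,0,0,0.9],[115,0,-1,0,0,0,0.9],[132,0,-1,0,0,0,0.9],[149,0,-1,0,0,0,0.9],[165,0,-1,0,0,0,0.9],[176,0,-1,0,0,0,0.9],[182,0,-1,0,0,0,0.9],[185,0,-1,0,0,0,0.9]],
  ],
)

```text
time_s: 5.7
eef_pos: [0.4806, 0.0764, 0.1009]
ee_rot: [2.278, 2.163, -0.0]
wrist_force: [-5.5, -4.8, 10.6]
gripper_width: 0.243
grasp_force: 43.5
```

```bash
python3 - <<'E'
from h import *
s=state(); print(s['eef_pos'],s['q'],s['wrist_force'])
W=grab('wrist','w2.png')
E
```

```text
[0.4806 0.0764 0.1009] [ 0.0299  0.5708 -0.4074  2.0629  0.4004  0.5831 -0.71  ] [-5.4584 -4.778  10.6415]
```

View pics/w2.png

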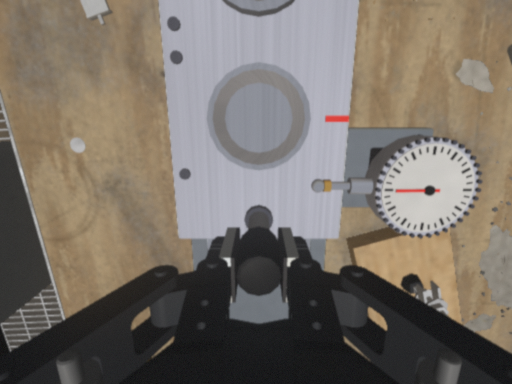

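```bash
python3 - <<'E'
from h import *
W=grab('wrist')
tip=ray_z(W,(318,186),.063); D=ray_z(W,(430,190),.074); n1=ray_z(W,(259,117),.042); mk=ray_z(W,(337,118.5),.036)
print(tip,D,n1,mk)
P=cloud(W); m=(abs(P[...,2]-.074)<.006); m[:,:375]=0; q=P[m]; print('dial',cv2.minEnclosingCircle(q[:,:2].astype(np.float32)),len(q))
by=np.array([.048,.9988]); bx=np.array([.9988,-.048])
s=state()['eef_pos'][:2]; n1h=s+.068*by
print('n1 from handle',n1h)
for a in (tip,D,n1,mk,n1h): print('bed y rel n1h',(a[:2]-n1h)@by,'bed x',(a[:2]-n1h)@bx)
E
```

```text
[0.5168 0.104  0.063 ] [0.5763 0.1014 0.074 ] [0.4841 0.1449 0.042 ] [0.5345 0.1414 0.036 ]
dial ((0.5758613348007202, 0.10138680785894394), 0.029634147882461548) 8342
n1 from handle [0.4839 0.1447]
bed y rel n1h -0.03904633009091181 bed x 0.03486172248499558
bed y rel n1h -0.0387866516257186 bed x 0.09442480403603863
bed y rel n1h 0.0002758220777299809 bed x 0.0001941319983531682
bed y rel n1h -0.0008517787155920593 bed x 0.05069764293053267
bed y rel n1h 0.0 bed x 0.0
```

Emit:
jog_arm(
  plan=[
    [[3,0,0,0,0,0,0.9],[6,0,0,0,0,0,0.9],[9,0,0,0,0,0,0.9],[12,0,0,0,0,0,0.9],[12,0,0,0,0,0,0.9]],
  ],
)

```text
time_s: 6.3
eef_pos: [0.4812, 0.0883, 0.1009]
ee_rot: [2.278, 2.162, 0.0]
wrist_force: [-6.2, 0.4, 9.7]
gripper_width: 0.245
grasp_force: 43.5
```

Emit:
jog_arm(
  plan=[
    [[0,0,0,0,0,0,0],[0,0,0,0,0,0,0],[0,0,0,0,0,0,0],[0,0,-40,0,0,0,0],[0,0,-90,0,0,0,0],[-50,0,-120,0,0,0,0],[-100,0,-120,0,0,0,0],[-150,0,-120,0,0,0,0],[-200,0,-120,0,0,0,0],[-250,0,-120,0,0,0,0],[-300,0,-120,0,0,0,0],[-300,0,-120,0,0,0,0],[-300,0,-120,0,0,0,0]],
  ],
)

```text
time_s: 7.6
eef_pos: [0.4652, -0.2128, 0.2201]
ee_rot: [-2.282, -2.159, 0.0]
wrist_force: [-0.2, 1.4, -0.1]
gripper_width: 0.998
grasp_force: 0.0
```

```bash
python3 - <<'E'
from h import *
s=state(); print(s['eef_pos'],s['q'],s['time_s'])
T=grab('top'); W=grab('wrist')
for n,g in (('green',(.5754,-.237)),('blue',(.4475,-.268)),('yellow',(.547,-.4))):
    for im in (T,W):
        r=top_centre(im,g,.066,.082,.06); print(n,r)
print('handle',top_centre(T,(.481,.088),.1,.12,.03),top_centre(W,(.481,.088),.1,.12,.03))
go(.4475,-.2684,.12,1.52)
E
```

```text
[ 0.4652 -0.2128  0.2201] [ 0.6414  0.4106 -0.4257  1.9141  0.2188  0.8621  0.0484] 7.6
green (array([ 0.5774, -0.2259,  0.0682]), 0.00501938397064805, np.int64(7), array([ 0.5767, -0.2251]))
green (array([ 0.5758, -0.2369,  0.0743]), 0.017203720286488533, np.int64(900), array([ 0.5741, -0.2356]))
blue None
blue (array([ 0.4476, -0.2685,  0.0742]), 0.017327452078461647, np.int64(790), array([ 0.448 , -0.2667]))
yellow None
yellow (array([ 0.5412, -0.3936,  0.0674]), 0.005050863139331341, np.int64(12), array([ 0.5423, -0.3936]))
handle (array([0.48  , 0.0856, 0.1103]), 0.010819544084370136, np.int64(46), array([0.4791, 0.0846])) None
row [-59.1 -15.4 100.3] [ 0.    -0.001 -0.   ] yaw now 1.52 q7 0.05 n>= 2.3
```

Emit:
jog_arm(
  plan=[
    [[-50,-13,40,0,0,0,0],[-59,-15,60,0,0,0,0],[-59,-15,90,0,0,0,0],[-59,-15,125,0,0,0,0],[-59,-15,155,0,0,0,0],[-59,-15,155,0,0,0,0],[-59,-15,155,0,0,0,0],[-59,-15,155,0,0,0,0.8],[-59,-15,155,0,0,0,0.8],[-59,-15,155,0,0,0,0.8],[-59,-15,155,0,0,0,0.8],[-59,-15,155,0,0,0,0.8],[-59,-15,145,0,0,0,0.8],[-59,-15,120,0,0,0,0.8],[-59,-15,80,0,0,0,0.8],[-59,-15,30,0,0,0,0.8],[-59,-15,0,0,0,0,0.8],[-59,-15,0,0,0,0,0.8]],
  ],
  newtons=40,
)

```text
time_s: 9.5
eef_pos: [0.4488, -0.2701, 0.2246]
ee_rot: [2.275, 2.158, 0.002]
wrist_force: [0.6, -0.3, -6.3]
gripper_width: 0.385
grasp_force: 41.2
```

```bash
cat >> h.py <<'E'
B0=np.array([.4820,.1058]); by=np.array([.048,.9988]); bx=np.array([.9988,-.048])
def nest(k,c): return B0+(c-{1:.19,2:.10,3:.01}[k])*by
def hand(c): return B0+(c-.258)*by
E
python3 - <<'E'
from h import *
print(nest(3,.24),nest(2,.24),nest(1,.24))
s=state(); print(s['eef_pos'],s['wrist_force'],s['gripper_width'])
p=nest(3,.24); go(p[0],p[1],.22,1.52)
E
```

```text
[0.493  0.3355] [0.4887 0.2456] [0.4844 0.1557]
[ 0.4488 -0.2701  0.2246] [ 0.6187 -0.2805 -6.3172] 0.38475544365017017
row [607.1  12.4   2.9] [ 0.005  0.003 -0.002] yaw now 1.518 q7 0.17 n>= 12.1
```

Emit:
jog_arm(
  plan=[
    [[20,0,3,0,0,0,0.8],[60,1,3,0,0,0,0.8],[105,2,3,0,0,0,0.8],[155,3,3,0,0,0,0.8],[205,4,3,0,0,0,0.8],[255,5,3,0,0,0,0.8],[305,6,3,0,0,0,0.8],[355,7,3,0,0,0,0.8],[405,8,3,0,0,0,0.8],[455,9,3,0,0,0,0.8],[505,10,3,0,0,0,0.8],[550,11,3,0,0,0,0.8],[585,12,20,0,0,0,0.8],[602,12,45,0,0,0,0.8],[607,12,70,0,0,0,0.8],[607,12,90,0,0,0,0.8],[607,12,95,0,0,0,0.8],[607,12,95,0,0,0,0.8],[607,12,95,0,0,0,0.8]],
  ],
)

```text
time_s: 11.4
eef_pos: [0.4914, 0.3361, 0.1261]
ee_rot: [2.279, 2.162, 0.001]
wrist_force: [1.0, -0.2, -3.7]
gripper_width: 0.385
grasp_force: 40.9
```

```bash
python3 - <<'E'
from h import *
s=state(); print(s['eef_pos'],s['wrist_force'],s['q'])
p=nest(3,.24); go(p[0],p[1],.103,1.52)
W=grab('wrist','w3.png')
E
```

```text
[0.4914 0.3361 0.1261] [ 0.9822 -0.1875 -3.7185] [-0.3691  0.673  -0.4809  1.7655  0.4121  0.8038 -1.1032]
row [-0.5  1.6 23.1] [ 0.001 -0.    -0.002] yaw now 1.518 q7 -1.1 n>= 0.5
```

View pics/w3.png

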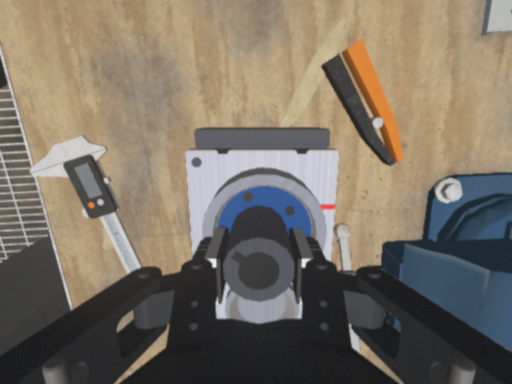

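Emit:
jog_arm(
  plan=[
    [[0,2,8,0,0,0,0.8],[0,2,15,0,0,0,0.8],[0,2,21,0,0,0,0.8],[0,2,23,0,0,0,0.8],[0,2,23,0,0,0,0.8],[0,2,23,0,0,0,0.3],[0,2,23,0,0,0,0],[0,2,23,0,0,0,0],[0,2,23,0,0,0,0],[0,2,0,0,0,0,0],[0,2,-50,0,0,0,0],[0,2,-100,0,0,0,0],[0,2,-100,0,0,0,0],[0,2,-100,0,0,0,0]],
  ],
)

```text
time_s: 12.85
eef_pos: [0.4935, 0.3361, 0.2263]
ee_rot: [2.278, 2.162, 0.003]
wrist_force: [0.2, -0.3, -1.3]
gripper_width: 1.002
grasp_force: 0.0
```

```bash
python3 - <<'E'
from h import *
s=state(); print(s['eef_pos'],s['wrist_force'])
W=grab('wrist'); T=grab('top')
print(top_centre(W,nest(3,.24),.1,.12,.04), nest(3,.24))
for n,g in (('green',(.5754,-.237)),('yellow',(.547,-.4))):
    print(n,top_centre(T,g,.066,.082,.06))
go(.5756,-.237,.22,1.52)
E
```

```text
[0.4935 0.3361 0.2263] [ 0.1807 -0.3039 -1.3246]
(array([0.4929, 0.3364, 0.1114]), 0.017211221158504486, np.int64(1130), array([0.4932, 0.3381])) [0.493  0.3355]
green (array([ 0.5749, -0.2395,  0.0727]), 0.01787206158041954, np.int64(106), array([ 0.5742, -0.2394]))
yellow (array([ 0.5345, -0.4109,  0.0728]), 0.017021507024765015, np.int64(106), array([ 0.5342, -0.4101]))
row [-567.6  112.5    4.8] [-0.001  0.001 -0.001] yaw now 1.519 q7 -1.03 n>= 11.6
```

Emit:
jog_arm(
  plan=[
    [[-30,6,5,0,0,0,0],[-80,16,5,0,0,0,0],[-130,26,5,0,0,0,0],[-180,36,5,0,0,0,0],[-230,46,5,0,0,0,0],[-280,56,5,0,0,0,0],[-330,66,5,0,0,0,0],[-380,76,5,0,0,0,0],[-430,86,5,0,0,0,0],[-478,96,5,0,0,0,0],[-525,106,15,0,0,0,0],[-557,112,40,0,0,0,0],[-568,112,70,0,0,0,0],[-568,112,105,0,0,0,0],[-568,112,140,0,0,0,0],[-568,112,161,0,0,0,0],[-568,112,161,0,0,0,0],[-568,112,161,0,0,0,0]],
  ],
)

```text
time_s: 14.75
eef_pos: [0.5752, -0.2367, 0.064]
ee_rot: [-2.277, -2.162, 0.001]
wrist_force: [0.5, -0.4, -0.1]
gripper_width: 1.001
grasp_force: 0.0
```

Emit:
jog_arm(
  plan=[
    [[0,0,0,0,0,0,0.8],[0,0,0,0,0,0,0.8],[0,0,0,0,0,0,0.8],[0,0,0,0,0,0,0.8],[0,0,0,0,0,0,0.8],[0,0,-15,0,0,0,0.8],[0,0,-50,0,0,0,0.8],[0,0,-100,0,0,0,0.8],[0,0,-145,0,0,0,0.8],[0,0,-155,0,0,0,0.8],[0,0,-155,0,0,0,0.8]],
  ],
)

```text
time_s: 15.85
eef_pos: [0.5757, -0.2372, 0.2212]
ee_rot: [2.277, 2.161, 0.001]
wrist_force: [0.1, 0.6, -7.7]
gripper_width: 0.382
grasp_force: 41.9
```

```bash
python3 - <<'E'
from h import *
s=state(); print(s['eef_pos'],s['wrist_force'],s['gripper_width'])
p=nest(2,.24); go(p[0],p[1],.22,1.52)
E
```

```text
[ 0.5757 -0.2372  0.2212] [ 0.0656  0.56   -7.659 ] 0.3818091876754514
row [ 477.7 -112.1    0.4] [ 0.002  0.001 -0.001] yaw now 1.519 q7 0.0 n>= 9.8
```

Emit:
jog_arm(
  plan=[
    [[20,-5,0,0,0,0,0.8],[60,-14,0,0,0,0,0.8],[107,-25,0,0,0,0,0.8],[155,-36,0,0,0,0,0.8],[203,-48,0,0,0,0,0.8],[251,-59,0,0,0,0,0.8],[299,-70,0,0,0,0,0.8],[347,-81,0,0,0,0,0.8],[395,-93,0,0,0,0,0.8],[435,-102,0,0,0,0,0.8],[462,-108,10,0,0,0,0.8],[475,-112,30,0,0,0,0.8],[478,-112,60,0,0,0,0.8],[478,-112,85,0,0,0,0.8],[478,-112,93,0,0,0,0.8],[478,-112,93,0,0,0,0.8],[478,-112,93,0,0,0,0.8]],
  ],
)

```text
time_s: 17.55
eef_pos: [0.4886, 0.2462, 0.1268]
ee_rot: [-2.279, -2.163, -0.0]
wrist_force: [0.0, -0.0, -6.9]
gripper_width: 0.389
grasp_force: 41.6
```

```bash
python3 - <<'E'
from h import *
s=state(); print(s['eef_pos'],s['wrist_force'],s['gripper_width'])
p=nest(2,.24); go(p[0],p[1],.102,1.52)
E
```

```text
[0.4886 0.2462 0.1268] [ 0.0362 -0.0478 -6.9206] 0.3885339282316634
row [-0.6  0.2 24.8] [-0.    -0.    -0.001] yaw now 1.519 q7 -1.0 n>= 0.5
```

Emit:
jog_arm(
  plan=[
    [[0,0,8,0,0,0,0.8],[0,0,16,0,0,0,0.8],[0,0,22,0,0,0,0.8],[0,0,24.5,0,0,0,0.8],[0,0,24.5,0,0,0,0.8],[0,0,24.5,0,0,0,0.3],[0,0,24.5,0,0,0,0],[0,0,24.5,0,0,0,0],[0,0,24.5,0,0,0,0],[0,0,0,0,0,0,0],[0,0,-50,0,0,0,0],[0,0,-95,0,0,0,0],[0,0,-95,0,0,0,0],[0,0,-95,0,0,0,0]],
  ],
)

```text
time_s: 18.95
eef_pos: [0.4888, 0.2461, 0.2221]
ee_rot: [2.278, 2.162, 0.003]
wrist_force: [0.8, -0.4, -0.8]
gripper_width: 1.001
grasp_force: 0.0
```

```bash
python3 - <<'E'
from h import *
s=state(); print(s['eef_pos'],s['wrist_force'])
W=grab('wrist'); T=grab('top')
for k in (2,3): print(top_centre(W,nest(k,.24),.1,.12,.04), nest(k,.24))
print(top_centre(T,(.534,-.41),.066,.082,.06))
go(.535,-.408,.22,1.52)
E
```

```text
[0.4888 0.2461 0.2221] [ 0.8116 -0.4034 -0.7666]
(array([0.4883, 0.2458, 0.1114]), 0.017006032168865204, np.int64(1170), array([0.4884, 0.2473])) [0.4887 0.2456]
(array([0.4931, 0.3363, 0.1115]), 0.0169906597584486, np.int64(1507), array([0.4931, 0.3365])) [0.493  0.3355]
(array([ 0.5348, -0.411 ,  0.0733]), 0.01697111502289772, np.int64(101), array([ 0.5341, -0.4107]))
row [-650.5   80.8    0.9] [-0.001  0.001 -0.001] yaw now 1.519 q7 -0.91 n>= 13.1
```

Go over yellow, stop short (y −0.33) for a wrist look, then pick.

Emit:
jog_arm(
  plan=[
    [[-30,4,0,0,0,0,0],[-80,10,0,0,0,0,0],[-130,16,0,0,0,0,0],[-180,22,0,0,0,0,0],[-230,28,0,0,0,0,0],[-280,34,0,0,0,0,0],[-330,41,0,0,0,0,0],[-380,47,0,0,0,0,0],[-430,53,0,0,0,0,0],[-480,59,0,0,0,0,0],[-530,65,0,0,0,0,0],[-580,72,0,0,0,0,0],[-625,78,0,0,0,0,0],[-650,81,0,0,0,0,0],[-650,81,0,0,0,0,0],[-650,81,0,0,0,0,0]],
  ],
)

```text
time_s: 20.65
eef_pos: [0.5351, -0.4068, 0.2195]
ee_rot: [-2.277, -2.161, 0.0]
wrist_force: [-0.6, 0.2, -0.7]
gripper_width: 1.002
grasp_force: 0.0
```

```bash
python3 - <<'E'
from h import *
s=state(); print(s['eef_pos'],s['wrist_force'])
W=grab('wrist')
r=top_centre(W,(.535,-.409),.066,.082,.06); print(r)
go(r[0][0],r[0][1],.064,1.52)
E
```

```text
[ 0.5351 -0.4068  0.2195] [-0.5981  0.2312 -0.6542]
(array([ 0.5363, -0.409 ,  0.0742]), 0.01703605242073536, np.int64(885), array([ 0.5362, -0.4078]))
row [ -3.1   1.2 156. ] [-0.001 -0.002 -0.   ] yaw now 1.52 q7 0.29 n>= 3.1
```

Emit:
jog_arm(
  plan=[
    [[-2,1,45,0,0,0,0],[-2,1,90,0,0,0,0],[-2,1,130,0,0,0,0],[-2,1,156,0,0,0,0],[-2,1,156,0,0,0,0],[-2,1,156,0,0,0,0],[-2,1,156,0,0,0,0.8],[-2,1,156,0,0,0,0.8],[-2,1,156,0,0,0,0.8],[-2,1,156,0,0,0,0.8],[-2,1,156,0,0,0,0.8],[-2,1,140,0,0,0,0.8],[-2,1,100,0,0,0,0.8],[-2,1,50,0,0,0,0.8],[-2,1,5,0,0,0,0.8],[-2,1,0,0,0,0,0.8],[-2,1,0,0,0,0,0.8]],
  ],
)

```text
time_s: 22.4
eef_pos: [0.5366, -0.4095, 0.2231]
ee_rot: [2.277, 2.161, 0.0]
wrist_force: [-0.6, 0.2, -5.5]
gripper_width: 0.387
grasp_force: 41.3
```

```bash
python3 - <<'E'
from h import *
s=state(); print(s['eef_pos'],s['wrist_force'],s['gripper_width'])
p=nest(1,.24); go(p[0],p[1],.22,1.52)
E
```

```text
[ 0.5366 -0.4095  0.2231] [-0.6253  0.2123 -5.4562] 0.3870034961518977
row [561.7 -81.6   2.2] [ 0.002  0.001 -0.001] yaw now 1.519 q7 0.29 n>= 11.4
```

Emit:
jog_arm(
  plan=[
    [[20,-3,0,0,0,0,0.8],[60,-9,0,0,0,0,0.8],[107,-16,0,0,0,0,0.8],[156,-23,0,0,0,0,0.8],[205,-30,0,0,0,0,0.8],[254,-37,0,0,0,0,0.8],[303,-44,0,0,0,0,0.8],[352,-51,0,0,0,0,0.8],[401,-58,0,0,0,0,0.8],[450,-65,0,0,0,0,0.8],[495,-72,0,0,0,0,0.8],[530,-77,0,0,0,0,0.8],[552,-81,15,0,0,0,0.8],[560,-82,40,0,0,0,0.8],[562,-82,70,0,0,0,0.8],[562,-82,90,0,0,0,0.8],[562,-82,95,0,0,0,0.8],[562,-82,95,0,0,0,0.8],[562,-82,95,0,0,0,0.8]],
  ],
)

```text
time_s: 24.3
eef_pos: [0.4839, 0.1563, 0.1268]
ee_rot: [2.279, 2.163, 0.0]
wrist_force: [0.3, -0.5, -4.7]
gripper_width: 0.386
grasp_force: 41.0
```

```bash
python3 - <<'E'
from h import *
s=state(); print(s['eef_pos'],s['wrist_force'],s['gripper_width'])
p=nest(1,.24); go(p[0],p[1],.102,1.52)
E
```

```text
[0.4839 0.1563 0.1268] [ 0.319  -0.5071 -4.7208] 0.38568186439643887
row [-0.5  0.5 24.8] [ 0.    -0.    -0.001] yaw now 1.519 q7 -0.86 n>= 0.5
```

Emit:
jog_arm(
  plan=[
    [[0,0,8,0,0,0,0.8],[0,0,16,0,0,0,0.8],[0,0,22,0,0,0,0.8],[0,0,24.5,0,0,0,0.8],[0,0,24.5,0,0,0,0.8],[0,0,24.5,0,0,0,0.3],[0,0,24.5,0,0,0,0],[0,0,24.5,0,0,0,0],[0,0,24.5,0,0,0,0],[0,0,0,0,0,0,0],[0,0,-45,0,0,0,0],[-30,0,-65,0,0,0,0],[-68,0,-65,0,0,0,0],[-68,0,-65,0,0,0,0],[-68,0,-65,0,0,0,0]],
  ],
)

```text
time_s: 25.8
eef_pos: [0.4803, 0.0877, 0.1913]
ee_rot: [2.28, 2.161, 0.0]
wrist_force: [0.2, -0.8, -0.7]
gripper_width: 0.997
grasp_force: 0.0
```

```bash
python3 - <<'E'
from h import *
s=state(); print(s['eef_pos'],s['wrist_force'])
W=grab('wrist')
for k in (1,2,3): print(top_centre(W,nest(k,.24),.1,.12,.04), nest(k,.24))
h=hand(.24); print('handle',top_centre(W,h,.1,.12,.03),h)
go(h[0],h[1],.099,1.52)
E
```

```text
[0.4803 0.0877 0.1913] [ 0.2141 -0.7905 -0.7237]
(array([0.4838, 0.1562, 0.1116]), 0.01698879525065422, np.int64(1835), array([0.4838, 0.1564])) [0.4844 0.1557]
(array([0.488 , 0.2302, 0.1028]), 0.0067255133762955666, np.int64(52), array([0.4875, 0.2291])) [0.4887 0.2456]
None [0.493  0.3355]
handle (array([0.4805, 0.0884, 0.1119]), 0.010878492146730423, np.int64(661), array([0.4808, 0.0901])) [0.4811 0.0878]
row [-0.8  0.9 92.2] [-0.    -0.    -0.002] yaw now 1.518 q7 -0.66 n>= 1.8
```

Emit:
jog_arm(
  plan=[
    [[0,0,40,0,0,0,0],[0,0,75,0,0,0,0],[0,0,92,0,0,0,0],[0,0,92,0,0,0,0],[0,0,92,0,0,0,0],[0,0,92,0,0,0,0.9],[0,0,92,0,0,0,0.9],[0,0,92,0,0,0,0.9],[0,0,92,0,0,0,0.9],[0,0,92,0,0,0,0.9],[0,0,92,0,0,0,0.9],[0,0,92,0,0,0,0.9]],
  ],
)

```text
time_s: 27.05
eef_pos: [0.4811, 0.0883, 0.0998]
ee_rot: [2.278, 2.162, 0.002]
wrist_force: [4.3, -2.0, 8.0]
gripper_width: 0.248
grasp_force: 40.0
```

Emit:
jog_arm(
  plan=[
    [[-5,0,0,0,0,0,0.9],[-15,0,0,0,0,0,0.9],[-28,0,0,0,0,0,0.9],[-41,0,0,0,0,0,0.9],[-54,0,0,0,0,0,0.9],[-67,0,0,0,0,0,0.9],[-80,0,0,0,0,0,0.9],[-93,0,0,0,0,0,0.9],[-106,0,0,0,0,0,0.9],[-119,0,0,0,0,0,0.9],[-132,0,0,0,0,0,0.9],[-145,0,0,0,0,0,0.9],[-158,0,0,0,0,0,0.9],[-171,0,0,0,0,0,0.9],[-184,0,0,0,0,0,0.9],[-197,0,0,0,0,0,0.9],[-210,0,0,0,0,0,0.9],[-221,0,0,0,0,0,0.9],[-229,0,0,0,0,0,0.9],[-230,0,0,0,0,0,0.9]],
  ],
)

```text
time_s: 29.05
eef_pos: [0.4692, -0.1422, 0.0998]
ee_rot: [2.278, 2.161, 0.002]
wrist_force: [4.6, -0.2, 5.3]
gripper_width: 0.25
grasp_force: 40.1
```

```bash
python3 - <<'E'
from h import *
s=state(); p=s['eef_pos']; print(p,s['wrist_force'],'c by tcp',(p[:2]-B0)@by+.258)
W=grab('wrist','w4.png'); T=grab('top')
c=.01
for k in (1,2,3):
    r=top_centre(T,nest(k,c),.1,.12,.04); print(r[0] if r else None, nest(k,c))
    r=top_centre(W,nest(k,c),.1,.12,.04); print(r[:3] if r else None)
h=hand(c); print('handle',h)
n=nest(3,c); go(n[0],n[1],.2,1.52)
E
```

```text
[ 0.4692 -0.1422  0.0998] [ 4.5689 -0.1733  5.2523] c by tcp 0.009684519726440799
[ 0.4711 -0.0764  0.1099] [ 0.4734 -0.074 ]
(array([ 0.4716, -0.0743,  0.1115]), 0.017036166042089462, np.int64(6100))
[0.4758 0.0131 0.1094] [0.4777 0.0159]
None
[0.4803 0.1036 0.1106] [0.482  0.1058]
None
handle [ 0.4701 -0.1419]
row [ 248.2   -0.1 -100.3] [ 0.002  0.001 -0.002] yaw now 1.518 q7 -0.31 n>= 5.4
```

View pics/w4.png

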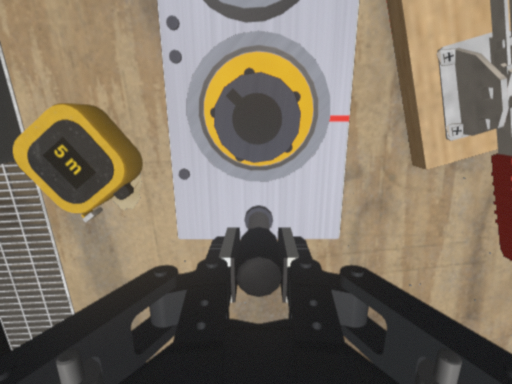

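Emit:
jog_arm(
  plan=[
    [[0,0,0,0,0,0,0],[0,0,0,0,0,0,0],[0,0,0,0,0,0,0],[0,0,-40,0,0,0,0],[0,0,-85,0,0,0,0],[30,0,-95,0,0,0,0],[75,0,-95,0,0,0,0],[125,0,-95,0,0,0,0],[170,1,-95,0,0,0,0],[215,1,-95,0,0,0,0],[240,1,-95,0,0,0,0],[248,1,-80,0,0,0,0],[248,1,-50,0,0,0,0],[248,1,-20,0,0,0,0],[248,1,-4,0,0,0,0],[248,1,-4,0,0,0,0],[248,1,-4,0,0,0,0],[248,1,-4,0,0,0,0]],
  ],
)

```text
time_s: 30.95
eef_pos: [0.4826, 0.1065, 0.1043]
ee_rot: [2.278, 2.162, 0.002]
wrist_force: [0.3, -0.7, 0.9]
gripper_width: 1.005
grasp_force: 0.0
```

```bash
python3 - <<'E'
from h import *
s=state(); p=s['eef_pos']; print(p,s['wrist_force'],s['q'])
W=grab('wrist','w5.png')
n=nest(3,.01)
r=top_centre(W,n,.1,.12,.04); print(r[:3] if r else None)
E
```

```text
[0.4826 0.1065 0.1043] [ 0.3206 -0.6687  0.9158] [ 0.051   0.591  -0.5152  2.0392  0.4853  0.6298 -0.8432]
(array([0.4816, 0.1065, 0.1114]), 0.01719006896018982, np.int64(4125))
```

View pics/w5.png

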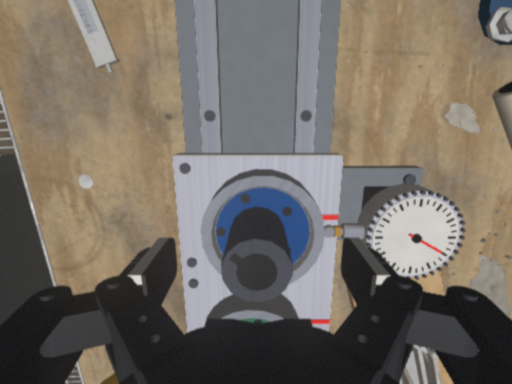

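```bash
cat >> h.py <<'E'
BY=-.050
def dial(im):
    P=im['img'].astype(int); m=(P[...,0]>170)&(P[...,1]<90)&(P[...,2]<90)
    D=np.array([*(B0+.0942*bx),.074]); v,u=np.nonzero(m)
    X=np.array([ray_z(im,(a,b),.075)[:2] for a,b in zip(u,v)])
    if len(X)==0: return None
    d=X-D[:2]; r=np.hypot(*d.T); k=r<.026; d=d[k]; r=r[k]
    if len(d)<8: return None
    # long end direction, using line fit
    far=d[r>np.percentile(r,60)].mean(0); ph=np.arctan2(far[1],far[0])
    vx=cv2.fitLine((d*1000).astype(np.float32),cv2.DIST_L2,0,.01,.01).ravel()[:2]
    if vx@far<0: vx=-vx
    p2=np.arctan2(vx[1],vx[0]); a=(np.pi+BY-p2)%(2*np.pi)
    if a>5.5: a-=2*np.pi
    return a/.375, len(d), r.max()*1000
def yaw():
    R=Rn.from_rotvec(state()['ee_rot']).as_matrix(); return np.arctan2(R[1,0],R[0,0])
def rd(save=None):
    W=grab('wrist',save); s=state(); print('dial',dial(W),'yaw',round(yaw(),4),'q7',round(s['q'][6],3),s['eef_pos'],s['wrist_force'],'t',s['time_s'])
E
python3 -c "
from h import *
rd()"
```

```text
dial (np.float32(9.73959), 32, np.float64(18.032489400245325)) yaw 1.5184 q7 -0.843 [0.4827 0.1063 0.1042] [ 0.0941 -0.7114 -0.1973] t 31.05
```

Emit:
jog_arm(
  plan=[
    [[0,-1,0,0,0,0,0],[0,-1,0,0,0,0,0.8],[0,-1,0,0,0,0,0.8],[0,-1,0,0,0,0,0.8],[0,-1,0,0,0,0,0.8],[0,-1,0,0,0,0,0.8],[0,-1,0,0,0,0,0.8]],
  ],
  newtons=30,
)

```text
time_s: 31.75
eef_pos: [0.4813, 0.1064, 0.1034]
ee_rot: [2.278, 2.163, 0.0]
wrist_force: [0.6, -0.9, 4.8]
gripper_width: 0.385
grasp_force: 30.6
```

```bash
python3 -c "
from h import *
rd()"
```

```text
dial (np.float32(9.579706), 28, np.float64(17.07088260283926)) yaw 1.5187 q7 -0.845 [0.4813 0.1064 0.1034] [0.5309 0.0323 5.6383] t 31.8
```

Emit:
jog_arm(
  plan=[
    [[0,0,0,0,0,0.14,0.8],[0,0,0,0,0,0.28,0.8],[0,0,0,0,0,0.42,0.8],[0,0,0,0,0,0.56,0.8],[0,0,0,0,0,0.7,0.8],[0,0,0,0,0,0.78,0.8],[0,0,0,0,0,0.78,0.8],[0,0,0,0,0,0.78,0.8]],
  ],
)

```text
time_s: 32.6
eef_pos: [0.4816, 0.1062, 0.1035]
ee_rot: [2.928, 1.138, 0.001]
wrist_force: [4.9, -3.9, 4.2]
gripper_width: 0.389
grasp_force: 30.7
```

```bash
python3 -c "
from h import *
rd()"
```

```text
dial (np.float32(7.638909), 59, np.float64(16.975750490530398)) yaw 0.7415 q7 -1.455 [0.4817 0.1062 0.1035] [ 3.2325 -2.7128  5.936 ] t 32.65
```

Emit:
jog_arm(
  plan=[
    [[0,0,0,0,0,0.14,0.8],[0,0,0,0,0,0.28,0.8],[0,0,0,0,0,0.42,0.8],[0,0,0,0,0,0.56,0.8],[0,0,0,0,0,0.7,0.8],[0,0,0,0,0,0.78,0.8],[0,0,0,0,0,0.78,0.8],[0,0,0,0,0,0.78,0.8]],
  ],
)

```text
time_s: 33.45
eef_pos: [0.4818, 0.1063, 0.1035]
ee_rot: [-3.141, 0.061, -0.002]
wrist_force: [4.2, -3.2, 4.7]
gripper_width: 0.388
grasp_force: 30.8
```

```bash
python3 -c "
from h import *
rd()
print(state()['q'])"
```

```text
dial None yaw -0.0385 q7 -2.045 [0.4819 0.1063 0.1035] [ 3.8389 -2.7342  5.5014] t 33.5
[-0.2603  0.5488 -0.1014  2.0576  0.1036  0.5385 -2.0452]
```

```bash
python3 -c "
from h import *
rd('w6.png')"
```

```text
dial None yaw -0.0384 q7 -2.045 [0.4819 0.1063 0.1035] [ 4.4916 -3.0092  5.6721] t 33.55
```

View pics/w6.png

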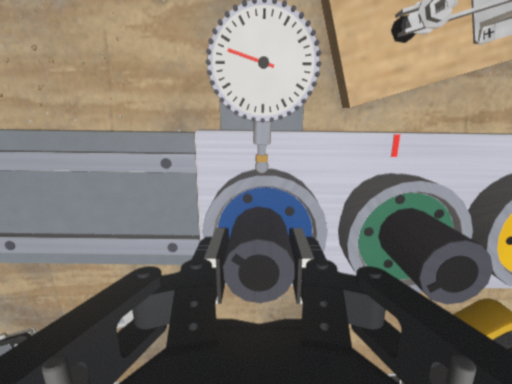

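```bash
sed -i 's/m=(P\[...,0\]>170).*$/m=(P[...,0]-P[...,1]>60)\&(P[...,0]-P[...,2]>60)/' h.py
cat >> h.py <<'E'
def fit(data,A=3.5):
    """data: (yaw, mm). wheel high-spot bearing at bed +x when yaw = best"""
    from scipy.optimize import least_squares
    d=np.array(data); best=None
    for i in np.arange(0,6.3,.8):
        r=least_squares(lambda p:p[1]+A*np.cos(d[:,0]-p[0])-d[:,1],[i,6.8])
        if best is None or r.cost<best.cost: best=r
    print('best yaw',(best.x[0]+np.pi)%(2*np.pi)-np.pi,'off',best.x[1],'res',best.fun)
E
python3 -c "
from h import *
rd()
a=dial(dict(np.load('/dev/null')) ) if 0 else 0
fit([(1.5187,9.58),(.7415,7.64),(-.0385,5.0)])"
```

```text
dial (np.float32(5.011452), 146, np.float64(17.938726175567915)) yaw -0.0385 q7 -2.045 [0.4818 0.1063 0.1035] [ 2.6078 -3.0341  5.5137] t 33.6
best yaw 1.9451563425161371 off 6.393820218522989 res [ 0.0004  0.0101 -0.0105]
```

Emit:
jog_arm(
  plan=[
    [[0,0,0,0,0,-0.14,0.8],[0,0,0,0,0,-0.28,0.8],[0,0,0,0,0,-0.42,0.8],[0,0,0,0,0,-0.56,0.8],[0,0,0,0,0,-0.7,0.8],[0,0,0,0,0,-0.84,0.8],[0,0,0,0,0,-0.98,0.8],[0,0,0,0,0,-1.12,0.8],[0,0,0,0,0,-1.26,0.8],[0,0,0,0,0,-1.4,0.8],[0,0,0,0,0,-1.54,0.8],[0,0,0,0,0,-1.68,0.8],[0,0,0,0,0,-1.82,0.8],[0,0,0,0,0,-1.93,0.8],[0,0,0,0,0,-1.983,0.8],[0,0,0,0,0,-1.983,0.8],[0,0,0,0,0,-1.983,0.8],[0,0,0,0,0,-1.983,0.8]],
  ],
)

```text
time_s: 35.4
eef_pos: [0.4808, 0.1064, 0.1034]
ee_rot: [-1.769, -2.596, 0.001]
wrist_force: [-2.2, -0.2, 8.0]
gripper_width: 0.385
grasp_force: 31.0
```

```bash
python3 -c "
from h import *
rd()"
```

```text
dial None yaw 1.945 q7 -0.505 [0.4807 0.1064 0.1034] [-2.4857 -1.2052  8.1425] t 35.45
```

Emit:
jog_arm(
  plan=[
    [[0,0,0,0,0,0,0.5],[0,0,0,0,0,0,0],[0,0,0,0,0,0,0],[0,0,0,0,0,0,0],[0,0,-20,0,0,0,0],[0,0,-60,0,0,0.1,0],[0,0,-96,0,0,0.22,0],[0,0,-96,0,0,0.35,0],[0,0,-96,0,0,0.425,0],[0,0,-96,0,0,0.425,0],[0,0,-96,0,0,0.425,0]],
  ],
)

```text
time_s: 36.55
eef_pos: [0.481, 0.1064, 0.1992]
ee_rot: [-2.277, -2.164, 0.0]
wrist_force: [0.5, -0.9, 0.8]
gripper_width: 1.001
grasp_force: 0.0
```

```bash
cat >> h.py <<'E'
def key(im,c0,show=None):
    """world bearing of keyway in boss top near c0 (dark spot relative to boss top)"""
    P=cloud(im); m=(abs(P[...,2]-.1113)<.004)&(np.hypot(P[...,0]-c0[0],P[...,1]-c0[1])<.03)
    c,_=cv2.minEnclosingCircle(P[m][:,:2].astype(np.float32)); c=np.array(c)
    v,u=np.mgrid[0:384,0:512]
    X=np.array([ray_z(im,(a,b),.111)[:2] for a,b in zip(u[m],v[m])]) 
    g=im['img'][m].astype(float).sum(1); d=X-c; r=np.hypot(*d.T)
    k=(r>.004)&(r<.0155); w=np.clip(np.median(g[k])*.8-g[k],0,None)
    a=(w[:,None]*d[k]).sum(0); return np.arctan2(a[1],a[0]),c,(w>0).sum()
E
python3 -c "
from h import *
rd()
W=grab('wrist'); print(key(W,(.482,.106)))
go(.4692,-.1422,.199,1.52)"
```

```text
dial (np.float32(9.374919), 31, np.float64(17.307019953682357)) yaw 1.5196 q7 -0.73 [0.4811 0.1064 0.1991] [ 0.4244  0.1894 -0.3319] t 36.6
(np.float64(-0.4762250038549261), array([0.4808, 0.1065]), np.int64(287))
row [-248.9    1.     0.1] [-0.    -0.    -0.001] yaw now 1.519 q7 -0.73 n>= 5.0
```

```bash
python3 -c "
from h import *
fit([(1.5187,9.58),(.7415,7.24),(-.0385,4.51)])
fit([(1.5187,9.58),(.7415,7.44),(-.0385,4.71)])
fit([(1.5187,9.58),(.7415,7.64),(-.0385,4.91)])
fit([(1.5187,9.58),(.7415,7.64),(-.0385,5.11)])
W=grab('wrist')
P=cloud(W); n=np.array([.4808,.1065])
m=(abs(P[...,2]-.069)<.004)&(np.hypot(P[...,0]-n[0],P[...,1]-n[1])<.046)
q=P[m][:,:2]; a=np.arctan2(*(q-n)[:,::-1].T); r=np.hypot(*(q-n).T)
b=np.round(a/.3)
for k in np.unique(b): print(round(k*.3,1),(b==k).sum(),round(np.percentile(r[b==k],98)*1000,2))
"
```

```text
best yaw 2.1981676401632537 off 6.790282127987775 res [-0.067  -0.0511  0.1182]
best yaw 2.0859118335855253 off 6.61089276666471 res [-0.0172 -0.0435  0.0607]
best yaw 1.9683689402320486 off 6.425372213527048 res [-0.0026 -0.0345  0.037 ]
best yaw 1.9143552015676049 off 6.349660657337884 res [-0.0007  0.066  -0.0653]
-3.0 88 33.84
-2.7 88 34.2
-2.4 72 34.58
-2.1 46 35.74
-1.8 33 36.4
-1.5 37 36.99
-1.2 75 38.61
-0.9 100 39.5
-0.6 114 40.18
-0.3 125 40.72
-0.0 165 45.7
0.3 126 40.98
0.6 133 40.49
0.9 130 39.9
1.2 136 39.17
1.5 115 38.31
1.8 114 37.11
2.1 111 36.1
2.4 92 34.99
2.7 89 34.26
3.0 85 33.76
```

```bash
cat >> h.py <<'E'
def ecc(im,n,zt=.1113,zr=.069):
    """rim-centre minus boss-centre, from depth: fit of circles to outer edges (bearing rel. bed +x, size mm)"""
    from scipy.optimize import least_squares
    P=cloud(im); out=[]
    d=np.hypot(P[...,0]-n[0],P[...,1]-n[1])
    for z,R,lo in ((zt,17,.0),(zr,38,.03)):
        m=(abs(P[...,2]-z)<.004)&(d<R/1000+.006)
        q=P[m][:,:2]; c=np.array(n)
        for _ in range(4):
            e=q-c; a=np.arctan2(e[:,1],e[:,0]); r=np.hypot(*e.T); b=np.floor(a/.15).astype(int); pts=[]
            for k in np.unique(b):
                s=b==k
                if s.sum()<12 or (R==38 and abs((a[s].mean()-BY+np.pi)%(2*np.pi)-np.pi)<.25): continue
                j=np.argsort(r[s])[-3:]; pts.append(q[s][j].mean(0))
            pts=np.array(pts)
            f=least_squares(lambda p:np.hypot(*(pts-p[:2]).T)-p[2],[*c,R/1000],loss='soft_l1',f_scale=.0004)
            c=f.x[:2]
        out.append((c,f.x[2]))
    v=out[1][0]-out[0][0]; print('boss',out[0],'rim',out[1],'ecc mm',np.hypot(*v)*1000,'bearing rel mark',np.arctan2(v[1],v[0])-BY)
E
python3 -c "
from h import *
W=grab('wrist'); ecc(W,(.4808,.1065))"
```

```text
boss (array([0.4809, 0.1066]), np.float64(0.01631760956092798)) rim (array([0.4844, 0.1069]), np.float64(0.03742138638213191)) ecc mm 3.532016453528112 bearing rel mark 0.12029304411762955
```

Emit:
jog_arm(
  plan=[
    [[0,0,0,0,0,0.14,0],[0,0,0,0,0,0.28,0],[0,0,0,0,0,0.42,0],[0,0,10,0,0,0.56,0],[0,0,40,0,0,0.7,0],[0,0,70,0,0,0.77,0],[0,0,96,0,0,0.77,0],[0,0,96,0,0,0.77,0],[0,0,96,0,0,0.77,0],[0,0,96,0,0,0.77,0.8],[0,0,96,0,0,0.77,0.8],[0,0,96,0,0,0.77,0.8],[0,0,96,0,0,0.77,0.8],[0,0,96,0,0,0.77,0.8],[0,0,96,0,0,0.77,0.8]],
  ],
)

```text
time_s: 38.25
eef_pos: [0.4816, 0.1063, 0.104]
ee_rot: [2.925, 1.146, 0.002]
wrist_force: [-1.0, -2.4, 10.0]
gripper_width: 0.392
grasp_force: 30.2
```

```bash
python3 -c "
from h import *
rd(); ecc(grab('wrist'),(.481,.1065))"
```

```text
dial (np.float32(9.304181), 129, np.float64(17.990687859900106)) yaw 0.7465 q7 -1.501 [0.4816 0.1063 0.104 ] [-0.4984 -1.539  10.0823] t 38.3
boss (array([0.4809, 0.1066]), np.float64(0.016858884441754436)) rim (array([0.4846, 0.1068]), np.float64(0.037570625226443735)) ecc mm 3.6073566302480375 bearing rel mark 0.10619351709095731
```

Emit:
jog_arm(
  plan=[
    [[0,0,0,0,0,0.14,0.8],[0,0,0,0,0,0.28,0.8],[0,0,0,0,0,0.42,0.8],[0,0,0,0,0,0.56,0.8],[0,0,0,0,0,0.7,0.8],[0,0,0,0,0,0.82,0.8],[0,0,0,0,0,0.85,0.8],[0,0,0,0,0,0.85,0.8],[0,0,0,0,0,0.85,0.8]],
  ],
)

```text
time_s: 39.25
eef_pos: [0.482, 0.1062, 0.104]
ee_rot: [-3.137, 0.163, -0.003]
wrist_force: [1.8, -2.2, 6.7]
gripper_width: 0.389
grasp_force: 30.0
```

```bash
python3 -c "
from h import *
rd(); ecc(grab('wrist'),(.481,.1065))"
```

```text
dial (np.float32(8.74316), 140, np.float64(17.797020097758782)) yaw -0.1036 q7 -2.15 [0.482  0.1063 0.104 ] [ 2.4714 -3.1068  7.1535] t 39.3
boss (array([0.4813, 0.1068]), np.float64(0.01686123984462809)) rim (array([0.4839, 0.1043]), np.float64(0.037535832046921534)) ecc mm 3.6815928639145516 bearing rel mark -0.7159506363122518
```

Emit:
jog_arm(
  plan=[
    [[0,0,0,0,0,-0.14,0.8],[0,0,0,0,0,-0.28,0.8],[0,0,0,0,0,-0.42,0.8],[0,0,0,0,0,-0.56,0.8],[0,0,0,0,0,-0.7,0.8],[0,0,0,0,0,-0.84,0.8],[0,0,0,0,0,-0.98,0.8],[0,0,0,0,0,-1.12,0.8],[0,0,0,0,0,-1.26,0.8],[0,0,0,0,0,-1.4,0.8],[0,0,0,0,0,-1.54,0.8],[0,0,0,0,0,-1.65,0.8],[0,0,0,0,0,-1.7,0.8],[0,0,0,0,0,-1.7,0.8],[0,0,0,0,0,-1.7,0.8]],
  ],
)

```text
time_s: 40.85
eef_pos: [0.4813, 0.1062, 0.1039]
ee_rot: [2.192, 2.249, 0.0]
wrist_force: [-4.6, -1.7, 12.3]
gripper_width: 0.387
grasp_force: 30.6
```

```bash
python3 -c "
from h import *
rd(); ecc(grab('wrist'),(.481,.1065))"
```

```text
dial (np.float32(7.8475223), 88, np.float64(17.672626289782276)) yaw 1.5966 q7 -0.829 [0.4813 0.1062 0.104 ] [-3.7656 -2.3378 11.8089] t 40.9
boss (array([0.4808, 0.1065]), np.float64(0.016871601676995772)) rim (array([0.4829, 0.1092]), np.float64(0.037513360930734985)) ecc mm 3.4899213461542025 bearing rel mark 0.9576216213937239
```

Emit:
jog_arm(
  plan=[
    [[0,0,0,0,0,0.14,0.8],[0,0,0,0,0,0.28,0.8],[0,0,0,0,0,0.42,0.8],[0,0,0,0,0,0.56,0.8],[0,0,0,0,0,0.7,0.8],[0,0,0,0,0,0.84,0.8],[0,0,0,0,0,0.94,0.8],[0,0,0,0,0,0.96,0.8],[0,0,0,0,0,0.96,0.8],[0,0,0,0,0,0.96,0.8],[0,0,0,0,0,0.96,0.4],[0,0,0,0,0,0.96,0],[0,0,0,0,0,0.96,0],[0,0,0,0,0,0.96,0],[0,0,-20,0,0,0.96,0],[0,0,-60,0,0,0.96,0],[0,0,-96,0,0,0.96,0],[0,0,-96,0,0,0.96,0],[0,0,-96,0,0,0.96,0]],
  ],
)

```text
time_s: 42.85
eef_pos: [0.4814, 0.1062, 0.1998]
ee_rot: [2.984, 0.983, 0.002]
wrist_force: [-0.8, -0.5, -0.1]
gripper_width: 1.001
grasp_force: 0.0
```

```bash
python3 -c "
from h import *
rd(); W=grab('wrist'); ecc(W,(.481,.1065)); print(key(W,(.481,.1065)))
go(.4692,-.1422,.2,1.52)"
```

```text
dial (np.float32(9.468613), 45, np.float64(17.223043642782496)) yaw 0.6366 q7 -1.497 [0.481  0.1061 0.199 ] [-0.0984 -0.2963 -1.2234] t 42.9
boss (array([0.4814, 0.1068]), np.float64(0.016240199773309805)) rim (array([0.4848, 0.1066]), np.float64(0.03743876694669705)) ecc mm 3.390575186593103 bearing rel mark 0.004311778688480553
(np.float64(2.929366627974236), array([0.4811, 0.1066]), np.int64(309))
row [-156.9  192.8   -1.3] [-0.001  0.001 -0.883] yaw now 0.637 q7 -1.5 n>= 5.9
```

Emit:
jog_arm(
  plan=[
    [[-15,20,0,0,0,-0.14,0],[-40,50,0,0,0,-0.28,0],[-68,84,0,0,0,-0.42,0],[-97,119,0,0,0,-0.56,0],[-125,154,0,0,0,-0.7,0],[-148,182,0,0,0,-0.82,0],[-157,193,15,0,0,-0.883,0],[-157,193,45,0,0,-0.883,0],[-157,193,80,0,0,-0.883,0],[-157,193,99,0,0,-0.883,0],[-157,193,99,0,0,-0.883,0],[-157,193,99,0,0,-0.883,0],[-157,193,99,0,0,-0.883,0.9],[-157,193,99,0,0,-0.883,0.9],[-157,193,99,0,0,-0.883,0.9],[-157,193,99,0,0,-0.883,0.9],[-157,193,99,0,0,-0.883,0.9],[-157,193,99,0,0,-0.883,0.9],[-157,193,99,0,0,-0.883,0.9]],
  ],
  newtons=40,
)

```text
time_s: 44.85
eef_pos: [0.4693, -0.1423, 0.1007]
ee_rot: [-2.278, -2.164, 0.001]
wrist_force: [-6.2, 0.3, 13.3]
gripper_width: 0.243
grasp_force: 38.6
```

```bash
python3 -c "
from h import *
p=state()['eef_pos']; print('c by tcp',(p[:2]-B0)@by+.258)
h=hand(.1); go(h[0]-.001,h[1],.1,1.52)
W=grab('wrist'); print(top_centre(W,nest(1,.0097),.1,.12,.04)[0])"
```

```text
c by tcp 0.009607867423278404
row [90.4 -0.5  0.7] [-0.001  0.001 -0.   ] yaw now 1.52 q7 -0.32 n>= 1.8
[ 0.4718 -0.0736  0.1115]
```

Emit:
jog_arm(
  plan=[
    [[4,0,0,0,0,0,0.9],[12,0,0,0,0,0,0.9],[24,0,0,0,0,0,0.9],[37,0,0,0,0,0,0.9],[50,0,0,0,0,0,0.9],[63,0,0,0,0,0,0.9],[76,0,0,0,0,0,0.9],[86,0,0,0,0,0,0.9],[90,0,0,0,0,0,0.9],[90,0,0,0,0,0,0.9],[90,0,0,0,0,0,0.9],[90,0,0,0,0,0,0.4],[90,0,0,0,0,0,0],[90,0,0,0,0,0,0],[90,0,0,0,0,0,0],[90,0,-40,0,0,0,0],[90,0,-85,0,0,0,0],[90,0,-97,0,0,0,0],[90,0,-97,0,0,0,0]],
  ],
)

```text
time_s: 46.8
eef_pos: [0.4751, -0.0526, 0.199]
ee_rot: [2.276, 2.161, 0.003]
wrist_force: [0.2, -0.1, -0.4]
gripper_width: 0.998
grasp_force: 0.0
```

Emit:
jog_arm(
  plan=[
    [[30,0,0,0,0,0.14,0],[70,0,0,0,0,0.28,0],[110,0,0,0,0,0.42,0],[140,0,0,0,0,0.56,0],[158,0,0,0,0,0.7,0],[158,0,0,0,0,0.77,0],[158,0,0,0,0,0.77,0],[158,0,0,0,0,0.77,0]],
  ],
)

```text
time_s: 47.6
eef_pos: [0.482, 0.1051, 0.1965]
ee_rot: [2.922, 1.154, -0.002]
wrist_force: [-0.3, 0.3, -0.8]
gripper_width: 0.997
grasp_force: 0.0
```

```bash
python3 -c "
from h import *
rd('w7.png'); W=grab('wrist'); ecc(W,(.481,.1065))
go(.4812,.1066,.104,.75)
T=grab('top')
for k in (1,2,3): print(top_centre(T,nest(k,.1),.1,.12,.04)[0])"
```

```text
dial (np.float32(2.7716286), 43, np.float64(17.567085085688763)) yaw 0.7515 q7 -1.385 [0.4821 0.105  0.1967] [-0.5916  0.0055  0.5909] t 47.65
boss (array([0.4815, 0.1068]), np.float64(0.016279251376479276)) rim (array([0.478 , 0.1061]), np.float64(0.037463015080820464)) ecc mm 3.5897357917709436 bearing rel mark -2.892770760772657
row [ 0.5 -1.9 92.9] [-0.     0.001  0.001] yaw now 0.751 q7 -1.39 n>= 1.9Traceback (most recent call last):
  File "<string>", line 6, in <module>
    for k in (1,2,3): print(top_centre(T,nest(k,.1),.1,.12,.04)[0])
                            ~~~~~~~~~~~~~~~~~~~~~~~~~~~~~~~~~~~^^^
TypeError: 'NoneType' object is not subscriptable
```

View pics/w7.png

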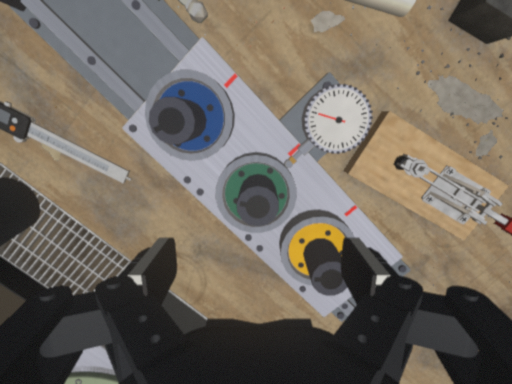

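Emit:
jog_arm(
  plan=[
    [[0.5,-2,0,0,0,0.14,0],[0.5,-2,0,0,0,0.28,0],[0.5,-2,0,0,0,0.42,0],[0.5,-2,10,0,0,0.56,0],[0.5,-2,40,0,0,0.7,0],[0.5,-2,70,0,0,0.78,0],[0.5,-2,93,0,0,0.78,0],[0.5,-2,93,0,0,0.78,0],[0.5,-2,93,0,0,0.78,0],[0.5,-2,93,0,0,0.78,0.8],[0.5,-2,93,0,0,0.78,0.8],[0.5,-2,93,0,0,0.78,0.8],[0.5,-2,93,0,0,0.78,0.8],[0.5,-2,93,0,0,0.78,0.8],[0.5,-2,93,0,0,0.78,0.8]],
  ],
  newtons=30,
)

```text
time_s: 49.25
eef_pos: [0.4817, 0.1072, 0.1049]
ee_rot: [-3.141, 0.048, -0.001]
wrist_force: [-1.7, -2.8, 8.8]
gripper_width: 0.386
grasp_force: 31.8
```

```bash
python3 -c "
from h import *
rd(); ecc(grab('wrist'),(.481,.1065))"
```

```text
dial (np.float32(2.7566547), 127, np.float64(18.37821006680211)) yaw -0.0305 q7 -2.128 [0.4817 0.1072 0.1049] [-0.0034 -2.0356  7.4429] t 49.3
boss (array([0.4815, 0.1077]), np.float64(0.01687993109365459)) rim (array([0.4783, 0.1065]), np.float64(0.03737365366033614)) ecc mm 3.4162158584507964 bearing rel mark -2.739348433583395
```

Emit:
jog_arm(
  plan=[
    [[0,0,0,0,0,-0.14,0.8],[0,0,0,0,0,-0.28,0.8],[0,0,0,0,0,-0.42,0.8],[0,0,0,0,0,-0.56,0.8],[0,0,0,0,0,-0.7,0.8],[0,0,0,0,0,-0.84,0.8],[0,0,0,0,0,-0.98,0.8],[0,0,0,0,0,-1.12,0.8],[0,0,0,0,0,-1.26,0.8],[0,0,0,0,0,-1.4,0.8],[0,0,0,0,0,-1.5,0.8],[0,0,0,0,0,-1.5,0.8],[0,0,0,0,0,-1.5,0.8]],
  ],
)

```text
time_s: 50.65
eef_pos: [0.4813, 0.1072, 0.1048]
ee_rot: [2.331, 2.106, -0.0]
wrist_force: [-3.0, -0.4, 12.0]
gripper_width: 0.388
grasp_force: 31.8
```

```bash
python3 -c "
from h import *
rd(); ecc(grab('wrist'),(.481,.1065))"
```

```text
dial (np.float32(6.7931848), 98, np.float64(17.65295312102542)) yaw 1.4698 q7 -0.955 [0.4813 0.1073 0.1048] [-3.1966 -0.0583 11.6402] t 50.7
boss (array([0.4808, 0.108 ]), np.float64(0.016892140977900354)) rim (array([0.4815, 0.1045]), np.float64(0.037455131728677225)) ecc mm 3.5045235401709682 bearing rel mark -1.3103481017833074
```

Emit:
jog_arm(
  plan=[
    [[0,0,0,0,0,-0.14,0.8],[0,0,0,0,0,-0.28,0.8],[0,0,0,0,0,-0.42,0.8],[0,0,0,0,0,-0.56,0.8],[0,0,0,0,0,-0.7,0.8],[0,0,0,0,0,-0.84,0.8],[0,0,0,0,0,-0.98,0.8],[0,0,0,0,0,-1.12,0.8],[0,0,0,0,0,-1.25,0.8],[0,0,0,0,0,-1.29,0.8],[0,0,0,0,0,-1.29,0.8],[0,0,0,0,0,-1.29,0.8],[0,0,0,0,0,-1.29,0.4],[0,0,0,0,0,-1.29,0],[0,0,0,0,0,-1.29,0],[0,0,0,0,0,-1.29,0],[0,0,-20,0,0,-1.29,0],[0,0,-60,0,0,-1.29,0],[0,0,-95,0,0,-1.29,0]],
  ],
)

```text
time_s: 52.65
eef_pos: [0.481, 0.1076, 0.2006]
ee_rot: [-0.595, -3.084, -0.0]
wrist_force: [0.5, 0.4, 0.5]
gripper_width: 0.998
grasp_force: 0.0
```

Emit:
jog_arm(
  plan=[
    [[0,0,0,0,0,0.14,0],[0,0,0,0,0,0.28,0],[0,0,0,0,0,0.42,0],[0,0,0,0,0,0.56,0],[0,0,0,0,0,0.7,0],[0,0,0,0,0,0.84,0],[0,0,0,0,0,0.98,0],[0,0,0,0,0,1.12,0],[0,0,0,0,0,1.26,0],[0,0,0,0,0,1.4,0],[0,0,0,0,0,1.54,0],[0,0,0,0,0,1.68,0],[0,0,0,0,0,1.82,0],[0,0,0,0,0,1.96,0],[0,0,0,0,0,2.0,0],[0,0,0,0,0,2.0,0]],
  ],
)

```text
time_s: 54.25
eef_pos: [0.4813, 0.1074, 0.1994]
ee_rot: [2.918, 1.164, 0.0]
wrist_force: [0.3, 0.1, -0.5]
gripper_width: 0.999
grasp_force: 0.0
```

```bash
python3 -c "
from h import *
rd(); W=grab('wrist'); ecc(W,(.481,.1075)); ecc(grab('wrist'),(.481,.1075))
go(.4812,.107,.104,.75)"
```

```text
dial (np.float32(9.518509), 42, np.float64(17.75711667769626)) yaw 0.7614 q7 -1.444 [0.4813 0.1074 0.1993] [ 0.3856 -0.5928  0.6708] t 54.3
boss (array([0.4815, 0.1076]), np.float64(0.016256713753527042)) rim (array([0.4848, 0.1069]), np.float64(0.037475011231345216)) ecc mm 3.3653993581095722 bearing rel mark -0.15541221454391357
boss (array([0.4815, 0.1076]), np.float64(0.01627014573253683)) rim (array([0.4848, 0.1069]), np.float64(0.03749091259612695)) ecc mm 3.381148968005619 bearing rel mark -0.16864812450576427
row [-0.4  0.2 95.3] [-0.    -0.     0.011] yaw now 0.761 q7 -1.44 n>= 1.9
```

Emit:
jog_arm(
  plan=[
    [[0,0,40,0,0,0,0],[0,0,75,0,0,0,0],[0,0,95,0,0,0,0],[0,0,95,0,0,0,0],[0,0,95,0,0,0,0],[0,0,95,0,0,0,0.8],[0,0,95,0,0,0,0.8],[0,0,95,0,0,0,0.8],[0,0,95,0,0,0,0.8],[0,0,95,0,0,0,0.8],[0,0,95,0,0,0,0.8]],
  ],
)

```text
time_s: 55.5
eef_pos: [0.4818, 0.1072, 0.1049]
ee_rot: [2.917, 1.164, 0.002]
wrist_force: [-0.8, -1.9, 9.5]
gripper_width: 0.388
grasp_force: 29.7
```

```bash
python3 -c "
from h import *
rd(); ecc(grab('wrist'),(.481,.1075))"
```

```text
dial (np.float32(9.529613), 121, np.float64(18.071280226772593)) yaw 0.7596 q7 -1.563 [0.4818 0.1072 0.105 ] [-0.18   -2.289   9.7846] t 55.55
boss (array([0.4813, 0.1077]), np.float64(0.016897745150861284)) rim (array([0.4848, 0.107 ]), np.float64(0.03750596847941114)) ecc mm 3.5089873635286266 bearing rel mark -0.14264789349910928
```

Emit:
jog_arm(
  plan=[
    [[0,0,0,0,0,0.14,0.8],[0,0,0,0,0,0.28,0.8],[0,0,0,0,0,0.42,0.8],[0,0,0,0,0,0.56,0.8],[0,0,0,0,0,0.7,0.8],[0,0,0,0,0,0.82,0.8],[0,0,0,0,0,0.85,0.8],[0,0,0,0,0,0.85,0.8],[0,0,0,0,0,0.85,0.8]],
  ],
)

```text
time_s: 56.5
eef_pos: [0.4821, 0.1073, 0.105]
ee_rot: [-3.138, 0.142, -0.003]
wrist_force: [0.9, -2.5, 7.4]
gripper_width: 0.386
grasp_force: 29.6
```

```bash
python3 -c "
from h import *
rd(); ecc(grab('wrist'),(.481,.1075))"
```

```text
dial (np.float32(8.233764), 141, np.float64(17.551505085300725)) yaw -0.0905 q7 -2.224 [0.4821 0.1072 0.105 ] [ 1.2735 -1.6742  8.3447] t 56.55
boss (array([0.4817, 0.1078]), np.float64(0.016865637476567618)) rim (array([0.4834, 0.1047]), np.float64(0.03754451180298025)) ecc mm 3.592112473347206 bearing rel mark -1.010559896697838
```

Emit:
jog_arm(
  plan=[
    [[0,0,0,0,0,-0.14,0.8],[0,0,0,0,0,-0.28,0.8],[0,0,0,0,0,-0.42,0.8],[0,0,0,0,0,-0.56,0.8],[0,0,0,0,0,-0.7,0.8],[0,0,0,0,0,-0.84,0.8],[0,0,0,0,0,-0.98,0.8],[0,0,0,0,0,-1.12,0.8],[0,0,0,0,0,-1.26,0.8],[0,0,0,0,0,-1.4,0.8],[0,0,0,0,0,-1.54,0.8],[0,0,0,0,0,-1.65,0.8],[0,0,0,0,0,-1.7,0.8],[0,0,0,0,0,-1.7,0.8],[0,0,0,0,0,-1.7,0.8]],
  ],
)

```text
time_s: 58.1
eef_pos: [0.4815, 0.1069, 0.1049]
ee_rot: [2.177, 2.263, -0.0]
wrist_force: [-3.1, -3.8, 14.0]
gripper_width: 0.388
grasp_force: 30.2
```

```bash
python3 -c "
from h import *
rd(); ecc(grab('wrist'),(.481,.1075))"
```

```text
dial (np.float32(8.71282), 81, np.float64(17.65280413587031)) yaw 1.6095 q7 -0.879 [0.4815 0.1069 0.1049] [-2.1837 -4.244  12.7127] t 58.15
boss (array([0.4811, 0.1074]), np.float64(0.016853442907495957)) rim (array([0.4838, 0.1094]), np.float64(0.03754504324832391)) ecc mm 3.3966334064644714 bearing rel mark 0.6854381711733908
```

Emit:
jog_arm(
  plan=[
    [[0,0,0,0,0,0.14,0.8],[0,0,0,0,0,0.28,0.8],[0,0,0,0,0,0.42,0.8],[0,0,0,0,0,0.56,0.8],[0,0,0,0,0,0.67,0.8],[0,0,0,0,0,0.695,0.8],[0,0,0,0,0,0.695,0.8],[0,0,0,0,0,0.695,0.8],[0,0,0,0,0,0.695,0.4],[0,0,0,0,0,0.695,0],[0,0,0,0,0,0.695,0],[0,0,0,0,0,0.695,0],[0,0,-20,0,0,0.695,0],[0,0,-60,0,0,0.695,0],[0,0,-95,0,0,0.695,0],[0,0,-95,0,0,0.695,0],[0,0,-95,0,0,0.695,0]],
  ],
)

```text
time_s: 59.9
eef_pos: [0.4816, 0.1071, 0.1998]
ee_rot: [2.818, 1.386, 0.002]
wrist_force: [0.5, -0.2, 0.3]
gripper_width: 0.999
grasp_force: 0.0
```

```bash
python3 -c "
from h import *
rd(); W=grab('wrist'); ecc(W,(.481,.1075))
go(.4741,-.0526,.2,1.52)"
```

```text
dial (np.float32(9.454448), 44, np.float64(17.187673325526948)) yaw 0.9145 q7 -1.322 [0.4812 0.107  0.199 ] [-0.1825  0.7215 -0.6904] t 59.95
boss (array([0.4813, 0.1076]), np.float64(0.016306067815462105)) rim (array([0.4848, 0.1075]), np.float64(0.03742252405128159)) ecc mm 3.4337509728244267 bearing rel mark 0.0014690036483290952
row [-130.7   92.    -1.4] [-0.001  0.001 -0.605] yaw now 0.915 q7 -1.32 n>= 4.0
```

Aligned. Next: handle → +89 mm for nest 1.

Emit:
jog_arm(
  plan=[
    [[-20,15,0,0,0,-0.14,0],[-55,40,0,0,0,-0.28,0],[-90,65,0,0,0,-0.42,0],[-120,85,0,0,0,-0.56,0],[-131,92,10,0,0,-0.605,0],[-131,92,45,0,0,-0.605,0],[-131,92,80,0,0,-0.605,0],[-131,92,99,0,0,-0.605,0],[-131,92,99,0,0,-0.605,0],[-131,92,99,0,0,-0.605,0],[-131,92,99,0,0,-0.605,0.9],[-131,92,99,0,0,-0.605,0.9],[-131,92,99,0,0,-0.605,0.9],[-131,92,99,0,0,-0.605,0.9],[-131,92,99,0,0,-0.605,0.9],[-131,92,99,0,0,-0.605,0.9],[-131,92,99,0,0,-0.605,0.9]],
  ],
  newtons=40,
)

```text
time_s: 61.7
eef_pos: [0.4739, -0.0528, 0.1007]
ee_rot: [2.278, 2.164, -0.002]
wrist_force: [-7.3, -1.3, 14.5]
gripper_width: 0.247
grasp_force: 38.5
```

Emit:
jog_arm(
  plan=[
    [[4,0,0,0,0,0,0.9],[12,0,0,0,0,0,0.9],[24,0,0,0,0,0,0.9],[37,0,0,0,0,0,0.9],[50,0,0,0,0,0,0.9],[63,0,0,0,0,0,0.9],[76,0,0,0,0,0,0.9],[85,0,0,0,0,0,0.9],[89,0,0,0,0,0,0.9],[89,0,0,0,0,0,0.9],[89,0,0,0,0,0,0.9],[89,0,0,0,0,0,0.4],[89,0,0,0,0,0,0],[89,0,0,0,0,0,0],[89,0,0,0,0,0,0],[89,0,-40,0,0,0,0],[89,0,-85,0,0,0,0],[89,0,-97,0,0,0,0],[89,0,-97,0,0,0,0]],
  ],
)

```text
time_s: 63.6
eef_pos: [0.4798, 0.0361, 0.199]
ee_rot: [2.276, 2.161, 0.003]
wrist_force: [-0.2, -0.4, -1.0]
gripper_width: 0.998
grasp_force: 0.0
```

Emit:
jog_arm(
  plan=[
    [[20,0,0,0,0,0.14,0],[50,0,0,0,0,0.28,0],[68,0,0,0,0,0.42,0],[68,0,0,0,0,0.56,0],[68,0,0,0,0,0.7,0],[68,0,0,0,0,0.77,0],[68,0,0,0,0,0.77,0],[68,0,0,0,0,0.77,0]],
  ],
)

```text
time_s: 64.4
eef_pos: [0.482, 0.1041, 0.1965]
ee_rot: [-2.922, -1.154, 0.002]
wrist_force: [-0.4, 0.4, 0.1]
gripper_width: 0.999
grasp_force: 0.0
```

```bash
python3 -c "
from h import *
rd(); W=grab('wrist'); ecc(W,(.481,.1065))
c=.19
for k in (2,3): ecc(W,nest(k,c))
go(.4812,.1066,.104,.75)"
```

```text
dial (np.float32(6.4591103), 44, np.float64(17.60201439545487)) yaw 0.7522 q7 -1.45 [0.4821 0.1041 0.1967] [-0.972  -0.0935 -0.1198] t 64.45
boss (array([0.4816, 0.1079]), np.float64(0.016267943093580883)) rim (array([0.4822, 0.1111]), np.float64(0.03750295418691663)) ecc mm 3.241012059206335 bearing rel mark 1.4264729746750244
boss (array([0.486 , 0.1968]), np.float64(0.016363313134130444)) rim (array([0.4895, 0.1969]), np.float64(0.03753487647402243)) ecc mm 3.4709977929456546 bearing rel mark 0.08458540515236412
boss (array([0.4903, 0.2849]), np.float64(0.015773301049115392)) rim (array([0.4943, 0.2858]), np.float64(0.03735571296144153)) ecc mm 4.106776178818779 bearing rel mark 0.2705259017641372
row [ 1.1 -2.5 92.8] [-0.     0.001  0.002] yaw now 0.752 q7 -1.45 n>= 1.9
```

Emit:
jog_arm(
  plan=[
    [[2,-3,0,0,0,-0.14,0],[2,-3,0,0,0,-0.28,0],[2,-3,0,0,0,-0.42,0],[2,-3,10,0,0,-0.56,0],[2,-3,40,0,0,-0.7,0],[2,-3,70,0,0,-0.75,0],[2,-3,92,0,0,-0.75,0],[2,-3,92,0,0,-0.75,0],[2,-3,92,0,0,-0.75,0],[2,-3,92,0,0,-0.75,0.8],[2,-3,92,0,0,-0.75,0.8],[2,-3,92,0,0,-0.75,0.8],[2,-3,92,0,0,-0.75,0.8],[2,-3,92,0,0,-0.75,0.8],[2,-3,92,0,0,-0.75,0.8]],
  ],
  newtons=30,
)

```text
time_s: 66.0
eef_pos: [0.482, 0.1078, 0.1059]
ee_rot: [2.298, 2.141, 0.001]
wrist_force: [-2.4, -1.3, 9.7]
gripper_width: 0.39
grasp_force: 30.5
```

```bash
python3 -c "
from h import *
rd(); ecc(grab('wrist'),(.481,.1075))"
```

```text
dial (np.float32(6.64928), 97, np.float64(17.692541930584053)) yaw 1.4997 q7 -0.948 [0.482  0.1078 0.1059] [-2.701  -0.3037  9.9648] t 66.05
boss (array([0.4815, 0.108 ]), np.float64(0.01684740373202256)) rim (array([0.4821, 0.1115]), np.float64(0.03741540696679143)) ecc mm 3.5115531821449215 bearing rel mark 1.4661778513780164
```

Emit:
jog_arm(
  plan=[
    [[0,0,0,0,0,0.14,0.8],[0,0,0,0,0,0.28,0.8],[0,0,0,0,0,0.42,0.8],[0,0,0,0,0,0.56,0.8],[0,0,0,0,0,0.7,0.8],[0,0,0,0,0,0.84,0.8],[0,0,0,0,0,0.98,0.8],[0,0,0,0,0,1.12,0.8],[0,0,0,0,0,1.26,0.8],[0,0,0,0,0,1.38,0.8],[0,0,0,0,0,1.43,0.8],[0,0,0,0,0,1.43,0.8],[0,0,0,0,0,1.43,0.8]],
  ],
)

```text
time_s: 67.4
eef_pos: [0.4826, 0.1075, 0.106]
ee_rot: [3.14, 0.109, 0.003]
wrist_force: [3.0, -3.1, 6.4]
gripper_width: 0.385
grasp_force: 30.1
```

```bash
python3 -c "
from h import *
rd(); ecc(grab('wrist'),(.481,.1075))"
```

```text
dial (np.float32(10.089288), 131, np.float64(17.897039613940827)) yaw 0.0694 q7 -2.08 [0.4826 0.1075 0.106 ] [ 3.6588 -3.0125  6.9442] t 67.45
boss (array([0.4819, 0.108 ]), np.float64(0.016875554871096148)) rim (array([0.4856, 0.1078]), np.float64(0.03746698991131228)) ecc mm 3.7276902487824306 bearing rel mark 0.012583044513995029
```

Emit:
jog_arm(
  plan=[
    [[0,0,0,0,0,0.02,0.8],[0,0,0,0,0,0.02,0.8],[0,0,0,0,0,0.02,0.4],[0,0,0,0,0,0.02,0],[0,0,0,0,0,0.02,0],[0,0,0,0,0,0.02,0],[0,0,-20,0,0,0.02,0],[0,0,-60,0,0,-0.08,0],[0,0,-95,0,0,-0.22,0],[0,0,-95,0,0,-0.36,0],[0,0,-95,0,0,-0.5,0],[0,0,-95,0,0,-0.64,0],[0,0,-95,0,0,-0.7,0],[0,0,-95,0,0,-0.7,0],[0,0,-95,0,0,-0.7,0]],
  ],
)

```text
time_s: 69.0
eef_pos: [0.4817, 0.1077, 0.2002]
ee_rot: [-2.913, -1.176, 0.0]
wrist_force: [-0.1, -1.1, 0.5]
gripper_width: 0.997
grasp_force: 0.0
```

```bash
python3 -c "
from h import *
rd(); W=grab('wrist'); ecc(W,(.481,.1075))
h=np.array([.4788,.0361]); go(*h,.2,1.52)"
```

```text
dial (np.float32(10.071992), 40, np.float64(17.37391247890009)) yaw 0.7677 q7 -1.404 [0.4817 0.1077 0.2002] [-0.0049 -0.2956  0.2533] t 69.05
boss (array([0.4819, 0.1083]), np.float64(0.016252441461280884)) rim (array([0.4855, 0.108 ]), np.float64(0.037443643392814266)) ecc mm 3.6348180661199225 bearing rel mark -0.03865398879108996
row [-51.9  49.5   0.3] [-0.     0.    -0.752] yaw now 0.768 q7 -1.4 n>= 5.0
```

Emit:
jog_arm(
  plan=[
    [[-10,10,0,0,0,-0.14,0],[-25,24,0,0,0,-0.28,0],[-40,38,0,0,0,-0.42,0],[-52,49,0,0,0,-0.56,0],[-52,49.5,0,0,0,-0.7,0],[-52,49.5,15,0,0,-0.752,0],[-52,49.5,45,0,0,-0.752,0],[-52,49.5,80,0,0,-0.752,0],[-52,49.5,99,0,0,-0.752,0],[-52,49.5,99,0,0,-0.752,0],[-52,49.5,99,0,0,-0.752,0],[-52,49.5,99,0,0,-0.752,0.9],[-52,49.5,99,0,0,-0.752,0.9],[-52,49.5,99,0,0,-0.752,0.9],[-52,49.5,99,0,0,-0.752,0.9],[-52,49.5,99,0,0,-0.752,0.9],[-52,49.5,99,0,0,-0.752,0.9]],
  ],
  newtons=40,
)

```text
time_s: 70.8
eef_pos: [0.4785, 0.0359, 0.1017]
ee_rot: [2.275, 2.166, -0.001]
wrist_force: [-6.0, -0.2, 14.1]
gripper_width: 0.243
grasp_force: 38.6
```

Emit:
jog_arm(
  plan=[
    [[4,0,0,0,0,0,0.9],[12,0,0,0,0,0,0.9],[22,0,0,0,0,0,0.9],[32,0,0,0,0,0,0.9],[40,0,0,0,0,0,0.9],[45,0,0,0,0,0,0.9],[48,0,0,0,0,0,0.9],[49,0,0,0,0,0,0.9],[49,0,0,0,0,0,0.9]],
  ],
)

```text
time_s: 71.7
eef_pos: [0.481, 0.0843, 0.1017]
ee_rot: [2.275, 2.165, -0.002]
wrist_force: [-5.4, -5.0, 14.4]
gripper_width: 0.245
grasp_force: 39.1
```

Emit:
jog_arm(
  plan=[
    [[0.5,0,0,0,0,0,0.9],[1,0,0,0,0,0,0.9],[1.5,0,0,0,0,0,0.9],[2,0,0,0,0,0,0.9],[2,0,0,0,0,0,0.9]],
  ],
)

```text
time_s: 72.2
eef_pos: [0.481, 0.0844, 0.1017]
ee_rot: [2.276, 2.163, -0.006]
wrist_force: [-6.8, -15.8, 19.4]
gripper_width: 0.247
grasp_force: 39.5
```

Emit:
jog_arm(
  plan=[
    [[-2,0,0,0,0,0,0.9],[-2,0,0,0,0,0,0.4],[-2,0,0,0,0,0,0],[-2,0,0,0,0,0,0],[-2,0,0,0,0,0,0],[-2,0,-40,0,0,0,0],[-2,0,-85,0,0,0,0],[30,0,-97,0,0,0,0],[70,0,-97,0,0,0,0],[70,0,-97,0,0,0,0],[70,0,-97,0,0,0,0]],
  ],
)

```text
time_s: 73.3
eef_pos: [0.4846, 0.1576, 0.1982]
ee_rot: [-2.273, -2.168, 0.0]
wrist_force: [0.2, 0.2, -1.0]
gripper_width: 1.0
grasp_force: 0.0
```

```bash
python3 -c "
from h import *
rd('w8.png'); W=grab('wrist'); c=.24
print(top_centre(W,hand(c),.1,.12,.03))
for k in (1,2): ecc(W,nest(k,c))
n=nest(2,c); go(n[0],n[1],.2,1.52)"
```

```text
dial (np.float32(0.030150732), 10, np.float64(18.569323069794557)) yaw 1.5222 q7 -0.842 [0.4846 0.1566 0.198 ] [-0.3796 -0.6408  0.0325] t 73.35
(array([0.4807, 0.0886, 0.1115]), 0.011174144223332405, np.int64(573), array([0.481 , 0.0918]))
boss (array([0.4841, 0.1568]), np.float64(0.01628957071391885)) rim (array([0.4877, 0.1562]), np.float64(0.0374572258374167)) ecc mm 3.599445849333528 bearing rel mark -0.11668543860136672
boss (array([0.4882, 0.2456]), np.float64(0.016317523911130786)) rim (array([0.4917, 0.2456]), np.float64(0.03747781093993694)) ecc mm 3.5425354417444788 bearing rel mark 0.05094202902996525
row [89.6 -0.4 -2.1] [-0.001  0.001  0.001] yaw now 1.521 q7 -0.84 n>= 1.8
```

View pics/w8.png

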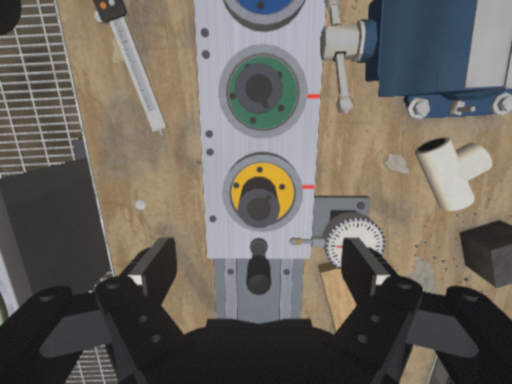

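Emit:
jog_arm(
  plan=[
    [[30,0,0,0,0,0,0],[70,0,0,0,0,0,0],[90,0,0,0,0,0,0],[90,0,0,0,0,0,0],[90,0,0,0,0,0,0]],
  ],
)

```text
time_s: 73.9
eef_pos: [0.4893, 0.2457, 0.1979]
ee_rot: [2.276, 2.166, -0.002]
wrist_force: [-0.1, -0.1, 0.3]
gripper_width: 1.001
grasp_force: 0.0
```

```bash
python3 -c "
from h import *
W=grab('wrist'); c=.24
for k in (1,2,3): ecc(W,nest(k,c))"
```

```text
boss (array([0.4841, 0.1571]), np.float64(0.016324420464442387)) rim (array([0.4878, 0.1566]), np.float64(0.037472387847205295)) ecc mm 3.6670954766752075 bearing rel mark -0.09298993272661758
boss (array([0.4882, 0.2461]), np.float64(0.016315044418749605)) rim (array([0.4917, 0.2459]), np.float64(0.037476465280360444)) ecc mm 3.56687563073975 bearing rel mark -0.008623142782615723
boss (array([0.4933, 0.3351]), np.float64(0.01635367944611242)) rim (array([0.4968, 0.3352]), np.float64(0.037461510920510706)) ecc mm 3.471304769760871 bearing rel mark 0.08880918723927861
```

Emit:
jog_arm(
  plan=[
    [[30,0,0,0,0,0,0],[70,0,0,0,0,0,0],[90,0,0,0,0,0,0],[90,0,0,0,0,0,0],[90,0,0,0,0,0,0]],
  ],
)

```text
time_s: 74.45
eef_pos: [0.494, 0.3352, 0.198]
ee_rot: [2.276, 2.165, -0.001]
wrist_force: [-0.2, -0.0, -0.4]
gripper_width: 1.001
grasp_force: 0.0
```

```bash
python3 -c "
from h import *
W=grab('wrist'); c=.24
for k in (2,3): ecc(W,nest(k,c))
n=nest(1,c); go(.4841,.1568,.2,.75)"
```

```text
boss (array([0.4883, 0.2465]), np.float64(0.016228830450672665)) rim (array([0.4919, 0.2463]), np.float64(0.037465786203043874)) ecc mm 3.5951216758908005 bearing rel mark -0.029298889204167067
boss (array([0.4934, 0.3356]), np.float64(0.016239830341980253)) rim (array([0.4969, 0.3355]), np.float64(0.03742105221798829)) ecc mm 3.4902146825713336 bearing rel mark 0.008670240288047915
row [-178.2   -1.    -1.7] [0.    0.001 0.77 ] yaw now 1.52 q7 -1.11 n>= 5.1
```

Emit:
jog_arm(
  plan=[
    [[-30,0,0,0,0,0,0],[-75,0,0,0,0,0,0],[-120,0,0,0,0,0,0],[-160,-1,0,0,0,0,0],[-178,-1,0,0,0,0,0],[-178,-1,30,0,0,0,0],[-178,-1,70,0,0,0,0],[-178,-1,93,0,0,0,0],[-178,-1,93,0,0,0,0],[-178,-1,93,0,0,0,0],[-178,-1,93,0,0,0,0.8],[-178,-1,93,0,0,0,0.8],[-178,-1,93,0,0,0,0.8],[-178,-1,93,0,0,0,0.8],[-178,-1,93,0,0,0,0.8],[-178,-1,93,0,0,-0.1,0.8],[-178,-1,93,0,0,-0.1,0.8],[-178,-1,93,0,0,-0.1,0.8]],
  ],
  newtons=25,
)

```text
time_s: 76.3
eef_pos: [0.4842, 0.159, 0.1059]
ee_rot: [2.164, 2.277, 0.001]
wrist_force: [-1.0, -1.2, 9.6]
gripper_width: 0.39
grasp_force: 26.7
```

Emit:
jog_arm(
  plan=[
    [[0,0,0,0,0,0,0.4],[0,0,0,0,0,0,0],[0,0,0,0,0,0,0],[0,0,0,0,0,0,0],[0,0,-20,0,0,0,0],[0,0,-60,0,0,0,0],[0,0,-95,0,0,0.1,0],[0,0,-95,0,0,0.1,0],[0,0,-95,0,0,0.1,0]],
  ],
)

```text
time_s: 77.2
eef_pos: [0.4841, 0.1588, 0.2008]
ee_rot: [2.274, 2.166, 0.001]
wrist_force: [-0.8, -0.9, -0.5]
gripper_width: 0.996
grasp_force: 0.0
```

```bash
python3 -c "
from h import *
rd(); W=grab('wrist'); c=.24
print(top_centre(W,hand(c),.1,.12,.03))
for k in (1,2): ecc(W,nest(k,c))"
```

```text
dial None yaw 1.5223 q7 -0.85 [0.4838 0.1586 0.2   ] [ 0.0202 -0.254  -0.4801] t 77.25
(array([0.4809, 0.0886, 0.1116]), 0.011153253726661205, np.int64(564), array([0.4809, 0.0918]))
boss (array([0.4841, 0.157 ]), np.float64(0.016248130808752856)) rim (array([0.4877, 0.1568]), np.float64(0.03738332011875054)) ecc mm 3.572919355859011 bearing rel mark -0.010992553263684542
boss (array([0.4881, 0.2456]), np.float64(0.01636137601428885)) rim (array([0.4917, 0.2457]), np.float64(0.037437604267971804)) ecc mm 3.5668725516190456 bearing rel mark 0.053619627171572946
```

```bash
python3 -c "
from h import *
print(arm.hand_in())"
```

```text
the job is handed in; nothing more can be done
None
```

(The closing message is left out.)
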